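# Unstack the paint pots into their drip dishes

## Robot

A 7-joint arm with a two-finger parallel gripper is mounted at the origin on the work surface. World frame = base frame: x ahead of the robot, y to its left, z up, the work surface at z = 0. Lengths are in m, angles in rad, forces in N, time in s.
With the tool pointing down it reaches from about 0.4 to 0.9 m from the base axis. Payload 5.6 kg.
Tool frame: the origin (TCP) lies on the mounting face of the last link; the fingertips stand 190 mm ahead of it and the grasp point (between the pads) lies 171 mm ahead of it (hold_point_z is the distance from the TCP to the grasp point, in m); z points along the fingers, y is the direction in which the jaws open and shut (so a half turn about z gives the same grasp; the last joint's range is limited). The gripper opens to 92 mm and grips with 3 to 60 N. Pads are 20 mm wide; open, the fingers measure 128 mm over their backs; the gripper's body (75 mm by 189 mm) begins 69 mm behind the grasp point.
Start: joints at [1.265, 0.468, -0.012, 1.603, 0.006, 1.071, -0.056], TCP at [0.169, -0.628, 0.405] pointing down, gripper open.
Joint ranges: [-2.53, 2.53], [-0.31, 2.02], [-1.57, 1.55], [0.28, 2.44], [-1.29, 4.43], [0.15, 1.84], [-2.92, 2.92]. Speed limits (rad/s): [2.57, 2.57, 3.14, 3.14, 3.14, 3.14, 3.14].

## Interface

Orientations are given as a unit quaternion [w, x, y, z].
In Python, from station import sense, snapshot, camera_params, job_done, boxes_of, tip_of, hold_point_z gives the robot as it stands.
- The arm moves only by the shell command python3 -m pendant 'ROWS' [OPENING]. ROWS is JSON, a list of rows, each an object with "xyz": the shift along the world's x, y, z in mm, a list of three; "roll": the turn about the world's z in degrees. A call has exactly 5 rows; each row shifts and turns the commanded pose from where the row before left it; what a row does not reach is not made up. A row lasts 1/8 s, in which the tool goes at most 62.5 mm and 10.7 degrees, less where a joint would pass 70% of its speed; a pose out of reach is approached as far as the arm can. A call with a gripper value outside its range is refused whole. OPENING is the closure, from -1 (fully open) to 1 (shut), set as the call begins (- or left out, the last holds). The fingers move at their own pace and stop on an object; the grip force is fixed at half the most. Time passes only in rows, so rows that do not move let the fingers close, or fill a call up. It gives the time, the measured TCP pose, the force and the opening at its end, in the units of the state.
- sense(): the state, without advancing time (a new reading comes with each control period).
- snapshot(name): name is "scene" or "top" or "wrist"; returns the picture (400x640x3 uint8, red, green, blue); there is no depth.
- camera_params(name): a dict with "fx", "fy", "cx", "cy" (pixels), "k1" (the pictures are not rectified: a ray, as slopes to the right and down, at radius r is drawn at 1 + k1 r^2 times it, then the intrinsics apply), "rvec" (rotation vector, rad) and "tvec" (3), from world to camera coordinates, as OpenCV has them. Camera axes: x right, y down, z forward; pixel columns grow to the right and rows downward; lengths in m; the calibration is good to about 2 mm. A picture is of the moment at which its call begins: read the wrist's pose just before it. camera_params takes no time and is no camera call; for the wrist camera it gives the pose at the moment of the call.
- job_done(): hands the job in, once; it reports no verdict.
Trained networks look in the newest picture that a camera, given by its name, has taken for a name from the list of things; names that differ only in an ending like _2 or _b are one class to them, and where a whole thing is asked for, a point or a joint stands for the part that bears it (a point fixed in the world has none). Each returns a list of dicts, best first, with "p" (0 to 1); they miss things now and then, are a little off and sometimes report something else, mostly with a low value. They report only what shows in the picture. A call takes as long as a camera call. They do not tell look-alikes from the thing itself.
- boxes_of(camera, name): "position" ([column, row] in pixels, amid what is visible of it).
- tip_of(camera, name): "position" ([column, row] in pixels: a listed point, or the origin of a listed thing).
The state is a dict: "time_s": time; "joint_positions": joint angles; "qd": joint speeds; "joint_torque": joint torques, N m; "tcp_pos": TCP position; "orientation": TCP orientation; "force": force on the tool from outside, world axes, zero at the start; "wrist_torque": the same for the moment, N m; "gripper_width": opening from 0.0 (shut) to 1.0 (fully open).
Only numpy, scipy, OpenCV 4.12 (cv2) and the standard library are available. Lean on these libraries where they do the work, as an engineer would, in place of code of your own. Each camera call takes 0.05 s, during which the arm holds its last target.

## Task

Lay out the paints for the mask painter: take the two stacks apart one pot at a time, never lifting a tin with a jar still on it, and stand each tin and each jar upright inside the rim of the drip dish of its own colour. Keep the pots upright, set them down instead of dropping them, and leave the freshly painted mask lying where it is.

Things in the scene. Friction and masses are not known exactly. Their poses are not given: they have to be found in the camera images.
- tin_red: paint tin, loose: an upright steel cylinder with a red band and red lid, 62 mm across, 50 mm tall, about 0.25 to 0.5 kg; origin at the centre of its underside, z up. At the start it stands on the bench with one jar on its lid (which jar varies), so only the rim of its lid shows from above. Unlisted paint tubes, a brush and a cork block, all under 25 mm high, lie on the bench in between.
- tin_blue: paint tin, loose: an upright steel cylinder with a blue band and blue lid, 62 mm across, 50 mm tall, about 0.25 to 0.5 kg; origin at the centre of its underside, z up. At the start it stands on the bench with one jar on its lid (which jar varies), so only the rim of its lid shows from above. Unlisted paint tubes, a brush and a cork block, all under 25 mm high, lie on the bench in between.
- jar_yellow: paint jar, loose: an upright yellow cylinder with a yellow cap and a thin white band, 40 mm across, 50 mm tall, about 0.1 to 0.17 kg; origin at the centre of its underside, z up. At the start it stands on the lid of one of the two tins (underside 50 mm above the bench).
- jar_green: paint jar, loose: an upright green cylinder with a green cap and a thin white band, 40 mm across, 50 mm tall, about 0.1 to 0.17 kg; origin at the centre of its underside, z up. At the start it stands on the lid of one of the two tins (underside 50 mm above the bench).
- dish_red: drip dish for the red tin, fixed to the bench: round, shallow, all red, 96 mm across outside, 86 mm inside, rim 8 mm above the bench, inner floor 4 mm above the bench; origin at the centre of its underside on the bench, z up.
- dish_blue: drip dish for the blue tin, fixed to the bench: round, shallow, all blue, 96 mm across outside, 86 mm inside, rim 8 mm above the bench, inner floor 4 mm above the bench; origin at the centre of its underside on the bench, z up.
- dish_yellow: drip dish for the yellow jar, fixed to the bench: round, shallow, all yellow, 74 mm across outside, 64 mm inside, rim 8 mm above the bench, inner floor 4 mm above the bench; origin at the centre of its underside on the bench, z up.
- dish_green: drip dish for the green jar, fixed to the bench: round, shallow, all green, 74 mm across outside, 64 mm inside, rim 8 mm above the bench, inner floor 4 mm above the bench; origin at the centre of its underside on the bench, z up.
- mask: bystander, loose: freshly painted black and gold half mask lying face up to dry, 140 mm along its y, 95 mm along its x, about 65 mm or less high, at the right-hand edge of the working area; origin at the middle of its underside, z up.
There are look-alikes about, which are no part of the job. Of the things that look like the jar_green, the middle-sized one is meant. Of the things that look like the tin_blue, take the one that is nearest to the robot's base at the start.

How it is judged:
At the end, for the whole second after the job is handed in: Red tin, blue tin, yellow jar and green jar each stand upright (within 0.06 rad), flat on the floor of the dish of their own colour, within 15 mm of its centre (anywhere inside the rim), released and at rest; the mask is within 25 mm of where it began (horizontal distance between tin_red and dish_red below 0.015 m and z of tin_red in the frame of dish_red between 0.002 and 0.0065 m and angle between each of tin_red, tin_blue, jar_yellow, jar_green's own z axis and vertical below 0.06 rad and linear speed of each of tin_red, tin_blue, jar_yellow, jar_green below 0.02 m/s and contact force between each of tin_red, tin_blue, jar_yellow, jar_green and the fingers below 0.1 N and horizontal distance between tin_blue and dish_blue below 0.015 m and z of tin_blue in the frame of dish_blue between 0.002 and 0.0065 m and horizontal distance between jar_yellow and dish_yellow below 0.015 m and z of jar_yellow in the frame of dish_yellow between 0.002 and 0.0065 m and horizontal distance between jar_green and dish_green below 0.015 m and z of jar_green in the frame of dish_green between 0.002 and 0.0065 m and distance of mask from where it was at the start of the episode below 0.025 m); the robot touches nothing.
It fails at once if a pot is tipped over (leans more than 0.5 rad) (angle between any of tin_red, tin_blue, jar_yellow, jar_green's own z axis and vertical above 0.5 rad).
It fails at once if a pot is dropped or knocked flying (moves faster than 0.6 m/s while the fingers do not touch it) ((contact force between tin_red and the fingers below 0.01 N and linear speed of tin_red above 0.6 m/s) or (contact force between tin_blue and the fingers below 0.01 N and linear speed of tin_blue above 0.6 m/s) or (contact force between jar_yellow and the fingers below 0.01 N and linear speed of jar_yellow above 0.6 m/s) or (contact force between jar_green and the fingers below 0.01 N and linear speed of jar_green above 0.6 m/s)).
It fails at once if a tin is lifted (more than 20 mm off the bench) with a jar still standing on it ((height (world z) of tin_red above 0.02 m and horizontal distance between jar_yellow and tin_red below 0.03 m and z of jar_yellow in the frame of tin_red between 0.045 and 0.056 m) or (height (world z) of tin_red above 0.02 m and horizontal distance between jar_green and tin_red below 0.03 m and z of jar_green in the frame of tin_red between 0.045 and 0.056 m) or (height (world z) of tin_blue above 0.02 m and horizontal distance between jar_yellow and tin_blue below 0.03 m and z of jar_yellow in the frame of tin_blue between 0.045 and 0.056 m) or (height (world z) of tin_blue above 0.02 m and horizontal distance between jar_green and tin_blue below 0.03 m and z of jar_green in the frame of tin_blue between 0.045 and 0.056 m)).
It fails at once if the wet mask is shifted by more than 25 mm or tipped (not (distance of mask from where it was at the start of the episode below 0.025 m) or angle between mask's own z axis and vertical above 0.5 rad).
It also fails if it takes over 120 s, if anything falls off the work surface, if the arm or the gripper's body presses on something with over 40 N, if the wrist force passes 120 N, or if a joint passes its speed limit or range.

## Working session

There is one attempt and no reset: what is moved stays moved. The work goes in short steps, Python scripts to look and compute and a shell command to move; the robot and the scene stay as the last step left them, time stands still between calls to the robot, and variables do not carry over. Pictures are saved under pics/ and viewed, and the job is handed in when it is done.

```bash
ls; mkdir -p pics; python3 - <<'E'
from station import *
import cv2
s=sense(); print(s)
for c in ["scene","top","wrist"]:
    im=snapshot(c); cv2.imwrite(f"pics/{c}0.png",im[:,:,::-1]); print(c,camera_params(c))
print(hold_point_z, sense()["time_s"])
E
```

```text
pics
{'time_s': 0.0, 'joint_positions': array([ 1.26502802,  0.46836661, -0.01162809,  1.60362671,  0.0059955 ,
        1.07135973, -0.05629276]), 'qd': array([ 9.80960823e-04,  1.64849982e-03, -1.20066250e-03, -4.48304028e-04,
       -2.29168296e-03,  1.04290659e-03,  7.87776091e-05]), 'joint_torque': array([-1.09957521e-04, -5.20571136e+01, -1.24558696e-02, -2.43742651e+01,
       -5.66247397e-02,  1.73701986e-02,  1.69399054e-04]), 'tcp_pos': array([ 0.16874455, -0.62745764,  0.40374564]), 'orientation': array([-8.46818021e-04,  9.91383520e-01,  1.30988442e-01, -1.65397876e-04]), 'force': array([ 0.06312123,  0.384159  , -0.2821532 ]), 'wrist_torque': array([ 0.04746401,  0.05353571, -0.01296643]), 'gripper_width': 1.001274916167093}
scene {'fx': 378.97753647699165, 'fy': 378.97753647699165, 'cx': 320.1872289688503, 'cy': 206.56082023005933, 'k1': -0.0068148524816533124, 'rvec': array([ 1.86787856,  1.42233682, -0.64238504]), 'tvec': array([-0.09445506, -0.32513463,  1.41064912])}
top {'fx': 486.6149908447579, 'fy': 486.6149908447579, 'cx': 319.03782365490355, 'cy': 202.74964409338244, 'k1': -0.12818283856079327, 'rvec': array([ 2.14258685, -2.12628187,  0.13600422]), 'tvec': array([-0.07269318,  0.58667432,  1.44375551])}
wrist {'fx': 349.23021371270806, 'fy': 349.23021371270806, 'cx': 321.80792380622495, 'cy': 200.81836433823472, 'k1': -0.0035975706499787874, 'rvec': array([-2.31827209,  1.77808844,  0.23876738]), 'tvec': array([-0.64949122, -0.03012231,  0.39051534])}
0.1714 0.15
```

View pics/scene0.png

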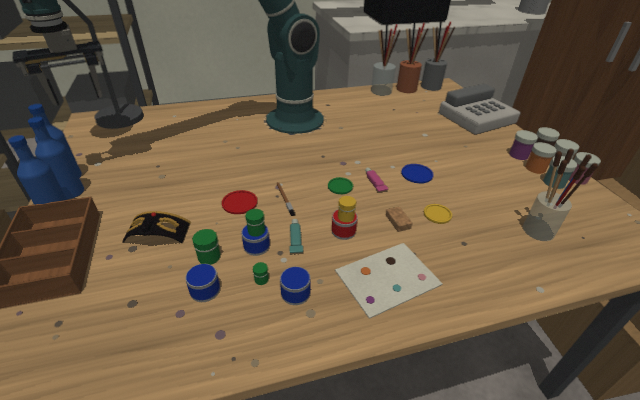

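View pics/top0.png

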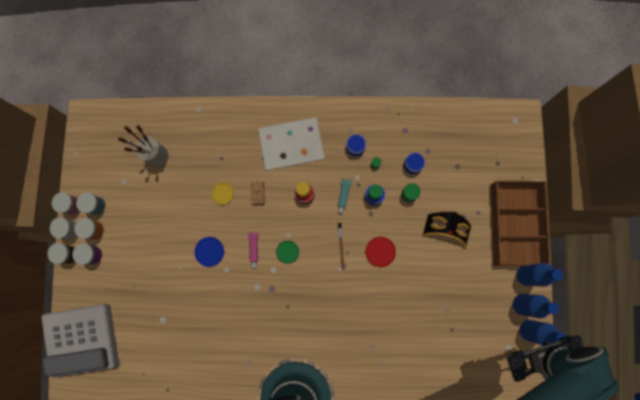

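View pics/wrist0.png

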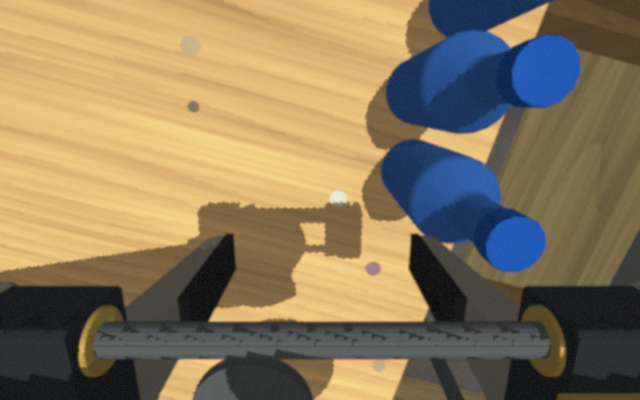

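The stacks are the yellow jar on the red tin at top (304,190), and the green jar on the blue tin at (375,192). The larger green jar at (411,192), the small one at (376,163), and the blue tins at (356,145) and (414,163) are look-alikes. The dishes are red (380,251), blue (209,251), green (288,251) and yellow (222,194), and the mask is at (447,228).

```bash
cat > h.py <<'E'
from station import *
import numpy as np, cv2
def ray(c,px,P=None):
    P=P or camera_params(c)
    K=np.array([[P['fx'],0,P['cx']],[0,P['fy'],P['cy']],[0,0,1.]])
    u=cv2.undistortPoints(np.array([[px]],float),K,np.array([P['k1'],0,0,0.]))[0,0]
    R=cv2.Rodrigues(P['rvec'])[0]; o=-R.T@P['tvec']; d=R.T@np.array([u[0],u[1],1.])
    return o,d
def at(c,px,z,P=None):
    o,d=ray(c,px,P); return o+d*(z-o[2])/d[2]
def proj(c,p,P=None):
    P=P or camera_params(c)
    K=np.array([[P['fx'],0,P['cx']],[0,P['fy'],P['cy']],[0,0,1.]])
    return cv2.projectPoints(np.array([p],float),P['rvec'],P['tvec'],K,np.array([P['k1'],0,0,0.]))[0][0,0]
E
python3 - <<'E'
from h import *
import cv2
im=snapshot("top")
Z={'tin_red':0,'tin_blue':0,'jar_yellow':.05,'jar_green':.05,'dish_red':0,'dish_blue':0,'dish_yellow':0,'dish_green':0,'mask':0}
for cam in ["top","scene"]:
  if cam=="scene": snapshot(cam)
  for n in Z:
    for r in tip_of(cam,n)[:4]:
        p=r['position']; print(cam,n,np.round(p,1),round(r['p'],2),np.round(at(cam,p,Z[n])[:2],4))
print(sense()['time_s'])
E
```

```text
top tin_red [303.  196.5] 0.63 [ 0.6132 -0.0165]
top tin_blue [412.9 166.7] 0.75 [ 0.7115 -0.3652]
top tin_blue [371.6 194.7] 0.67 [ 0.6203 -0.2326]
top tin_blue [353.5 146.6] 0.63 [ 0.7761 -0.176 ]
top jar_yellow [302.5 190. ] 0.44 [ 0.6252 -0.0175]
top jar_green [375.5 162.9] 0.57 [ 0.7113 -0.2411]
top jar_green [372.8 192.8] 0.51 [ 0.6178 -0.232 ]
top jar_green [411.  197.5] 0.5 [ 0.604  -0.3485]
top jar_green [305.6 194.6] 0.36 [ 0.611  -0.0271]
top dish_red [380.7 253.6] 0.76 [ 0.4355 -0.2598]
top dish_blue [210.7 249.3] 0.73 [0.4439 0.2714]
top dish_yellow [221.4 194.6] 0.92 [0.618  0.2437]
top dish_yellow [304.6 196. ] 0.49 [ 0.6149 -0.0215]
top dish_green [288.2 251.5] 0.8 [0.4399 0.0272]
top mask [448.2 226.5] 0.96 [ 0.5208 -0.4728]
scene tin_red [342.6 231. ] 0.74 [ 0.6199 -0.0216]
scene tin_red [259.1 244.6] 0.45 [ 0.6143 -0.2305]
scene tin_blue [294. 294.] 0.87 [ 0.7772 -0.1827]
scene tin_blue [256.  245.9] 0.8 [ 0.6167 -0.2383]
scene tin_blue [203.8 290.9] 0.62 [ 0.7203 -0.3641]
scene jar_yellow [345.9 214.2] 0.64 [ 0.615  -0.0147]
scene jar_green [253.8 227.5] 0.74 [ 0.6062 -0.2375]
scene jar_green [258.5 280.4] 0.66 [ 0.7637 -0.2514]
scene jar_green [213.2 255.4] 0.57 [ 0.6716 -0.3339]
scene dish_red [240.2 201.2] 0.95 [ 0.4374 -0.2541]
scene dish_blue [418.2 170.6] 0.67 [0.4221 0.2909]
scene dish_yellow [432.8 212.6] 0.67 [0.6131 0.2353]
scene dish_green [338.5 184.7] 0.74 [0.4313 0.0295]
scene dish_green [345.3 232.8] 0.33 [ 0.6278 -0.0172]
scene mask [150.2 237.9] 0.88 [ 0.5253 -0.4805]
1.15
```

```bash
python3 - <<'E'
import cv2
im=cv2.imread('pics/top0.png')[120:280,180:460]
cv2.imwrite('pics/top0c.png',cv2.resize(im,None,fx=2.8,fy=2.8,interpolation=cv2.INTER_CUBIC))
im=cv2.imread('pics/scene0.png')[150:320,110:470]
cv2.imwrite('pics/scene0c.png',cv2.resize(im,None,fx=2.2,fy=2.2,interpolation=cv2.INTER_CUBIC))
E
```

```text
(no output)
```

View pics/top0c.png

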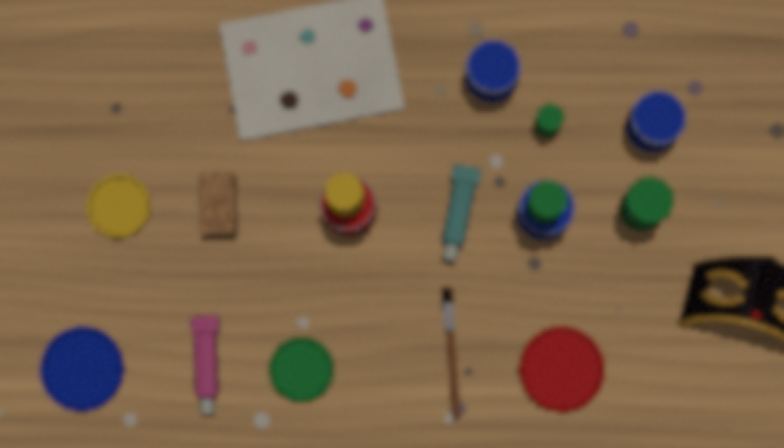

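View pics/scene0c.png

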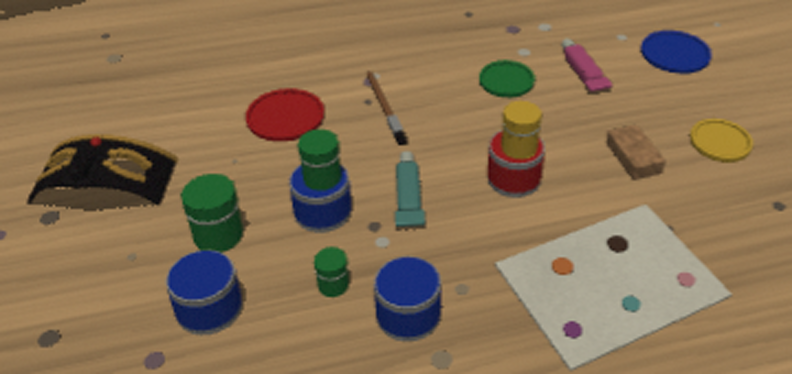

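```bash
python3 - <<'E'
from h import *
im=cv2.imread('pics/top0.png'); hsv=cv2.cvtColor(im,cv2.COLOR_BGR2HSV)
P=camera_params('top'); print('top cam at',np.round(ray('top',(320,200),P)[0],3))
rng={'red':[(0,8),(172,180)],'yellow':[(20,32)],'green':[(50,85)],'blue':[(108,130)]}
for n,rs in rng.items():
    m=np.zeros(im.shape[:2],np.uint8)
    for a,b in rs: m|=cv2.inRange(hsv,(a,150,50),(b,255,255))
    N,l,st,c=cv2.connectedComponentsWithStats(m)
    for i in range(1,N):
        if st[i][4]>40 and 130<c[i][1]<280 and 180<c[i][0]<480:
            x,y,w,h,a=st[i]
            print(n,'px',np.round(c[i],1),'bbox',x,y,w,h,'area',a,'z0',np.round(at('top',c[i],0.006)[:2],4),'z50',np.round(at('top',c[i],.05)[:2],4),'z100',np.round(at('top',c[i],.1)[:2],4))
E
```

```text
top cam at [ 0.367 -0.101  1.513]
red px [305.3 196.1] bbox 295 188 18 13 area 72 z0 [ 0.6137 -0.0242] z50 [ 0.6065 -0.0264] z100 [ 0.5983 -0.0289]
red px [380.3 251.4] bbox 365 236 31 31 area 737 z0 [ 0.4419 -0.2579] z50 [ 0.4398 -0.2533] z100 [ 0.4373 -0.2481]
yellow px [221.9 193.2] bbox 211 182 23 23 area 420 z0 [0.6216 0.241 ] z50 [0.6142 0.231 ] z100 [0.6058 0.2197]
yellow px [302.4 188.6] bbox 296 182 13 15 area 151 z0 [ 0.6375 -0.0147] z50 [ 0.6296 -0.0172] z100 [ 0.6207 -0.02  ]
green px [375.7 162.5] bbox 373 159 7 8 area 45 z0 [ 0.7228 -0.2459] z50 [ 0.7124 -0.2417] z100 [ 0.7006 -0.2369]
green px [410.9 192. ] bbox 403 185 16 16 area 179 z0 [ 0.6286 -0.3561] z50 [ 0.6209 -0.3487] z100 [ 0.6123 -0.3402]
green px [375.  191.8] bbox 369 186 13 13 area 127 z0 [ 0.6286 -0.2427] z50 [ 0.621  -0.2386] z100 [ 0.6123 -0.2339]
green px [287.3 251.6] bbox 278 242 20 20 area 317 z0 [0.4392 0.0295] z50 [0.4371 0.0257] z100 [0.4347 0.0214]
blue px [355.7 143.3] bbox 348 136 16 16 area 208 z0 [ 0.7853 -0.1828] z50 [ 0.7731 -0.1804] z100 [ 0.7593 -0.1777]
blue px [414.8 161.5] bbox 407 154 17 16 area 210 z0 [ 0.7271 -0.3705] z50 [ 0.7166 -0.3626] z100 [ 0.7046 -0.3537]
blue px [208.9 251.4] bbox 196 238 27 28 area 607 z0 [0.4371 0.2754] z50 [0.4351 0.2644] z100 [0.4327 0.2519]
```

```bash

python3 -m pendant '[{"xyz":[30,26,0],"roll":5},{"xyz":[30,26,0],"roll":5},{"xyz":[30,26,0],"roll":5},{"xyz":[30,26,0],"roll":5},{"xyz":[30,26,0],"roll":5}]' -1
python3 -m pendant '[{"xyz":[30,26,0],"roll":5},{"xyz":[30,26,0],"roll":5},{"xyz":[30,26,0],"roll":5},{"xyz":[30,26,0],"roll":5},{"xyz":[30,26,0],"roll":5}]'
python3 -m pendant '[{"xyz":[30,26,0],"roll":5},{"xyz":[30,26,0],"roll":5},{"xyz":[30,26,0],"roll":5},{"xyz":[25,26,0],"roll":5},{"xyz":[0,0,0],"roll":0}]'
python3 - <<'E'
from h import *
s=sense(); print(s['tcp_pos'],s['orientation'],s['joint_positions'])
P=camera_params('wrist'); im=snapshot('wrist'); cv2.imwrite('pics/w1.png',im[:,:,::-1]); print(P)
for n in ['jar_green','tin_blue']:
  for r in tip_of('wrist',n)[:3]: print(n,r, at('wrist',r['position'],0.05 if 'jar' in n else 0,P))
E
```

```text
time_s: 1.78
tcp_pos: [0.3208, -0.4956, 0.405]
orientation: [0.0, 0.939, 0.345, 0.0]
force: [0.1, 0.3, 0.1]
gripper_width: 1.002
time_s: 2.4
tcp_pos: [0.4703, -0.3654, 0.405]
orientation: [0.0, 0.842, 0.54, 0.0]
force: [-0.1, -0.4, 0.0]
gripper_width: 1.004
time_s: 3.02
tcp_pos: [0.5859, -0.259, 0.4048]
orientation: [-0.0, 0.734, 0.679, 0.001]
force: [0.1, -0.4, -0.1]
gripper_width: 1.001
[ 0.5859219  -0.25895617  0.40483333] [-2.75657149e-04  7.34163951e-01  6.78971144e-01  1.18472583e-03] [ 0.66712804  0.49381464 -0.41830412  1.60560363  0.21651168  1.08789785
  0.11431205]
{'fx': 349.23021371270806, 'fy': 349.23021371270806, 'cx': 321.80792380622495, 'cy': 200.81836433823472, 'k1': -0.0035975706499787874, 'rvec': array([-2.87555525,  0.11339474,  0.0134481 ]), 'tvec': array([-0.60426529, -0.2340509 ,  0.33508106])}
jar_green {'position': [353.0, 157.3], 'p': 0.96} [ 0.61765616 -0.23502979  0.05      ]
jar_green {'position': [359.3, 249.5], 'p': 0.87} [ 0.61886135 -0.33090501  0.05      ]
jar_green {'position': [444.6, 149.5], 'p': 0.68} [ 0.7054936  -0.23444584  0.05      ]
tin_blue {'position': [437.4, 247.2], 'p': 0.94} [ 0.71552515 -0.35699885  0.        ]
tin_blue {'position': [497.5, 90.9], 'p': 0.91} [ 0.77750564 -0.18426355  0.        ]
```

View pics/w1.png

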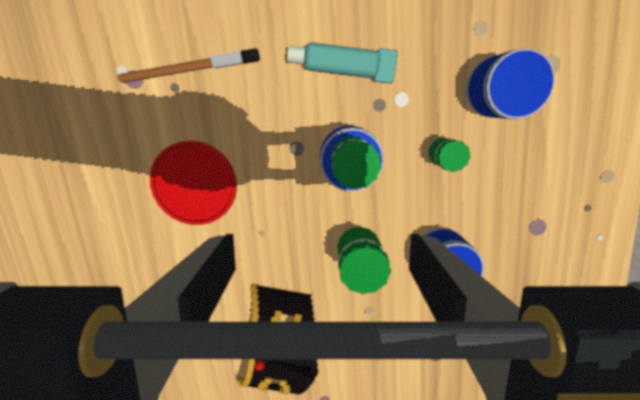

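```bash
cat >> h.py <<'E'
RNG={'red':[(0,8),(172,180)],'yellow':[(18,34)],'green':[(45,85)],'blue':[(106,130)]}
def blobs(im_rgb,n,smin=130,vmin=40,amin=150):
    hsv=cv2.cvtColor(im_rgb,cv2.COLOR_RGB2HSV); m=np.zeros(hsv.shape[:2],np.uint8)
    for a,b in RNG[n]: m|=cv2.inRange(hsv,(a,smin,vmin),(b,255,255))
    out=[]
    for c in cv2.findContours(m,cv2.RETR_EXTERNAL,cv2.CHAIN_APPROX_NONE)[0]:
        if cv2.contourArea(c)<amin or len(c)<5: continue
        e=cv2.fitEllipse(cv2.convexHull(c)) if len(cv2.convexHull(c))>=5 else cv2.fitEllipse(c)
        out.append((e[0],e[1],cv2.contourArea(c),cv2.boundingRect(c)))
    return out
E
python3 - <<'E'
from h import *
im=cv2.imread('pics/w1.png')[:,:,::-1].copy(); P=camera_params('wrist')
for n in ['green','red','blue']:
    for b in blobs(im,n): print(n,np.round(b[0],1),np.round(b[1],1),b[2],b[3],[np.round(at('wrist',b[0],z,P)[:2],4) for z in (.006,.05,.1)])
E
python3 - <<'E'
import cv2
im=cv2.imread('pics/w1.png')[100:310,270:500]
cv2.imwrite('pics/w1c.png',cv2.resize(im,None,fx=3,fy=2.8,interpolation=cv2.INTER_CUBIC)[:590])
E
```

```text
green [362.2 261.1] [51.8 67.4] 2302.0 (338, 228, 53, 66) [array([ 0.6209, -0.3716]), array([ 0.6172, -0.3505]), array([ 0.613 , -0.3267])]
green [449.2 153.5] [32.1 41.1] 837.0 (429, 138, 41, 33) [array([ 0.722 , -0.2529]), array([ 0.7066, -0.2457]), array([ 0.6891, -0.2375])]
green [355.  162.3] [48.3 51.3] 1775.0 (332, 137, 49, 51) [array([ 0.6197, -0.2536]), array([ 0.6162, -0.2463]), array([ 0.6121, -0.238 ])]
red [192.7 182.3] [81.9 89.1] 5619.0 (150, 141, 87, 84) [array([ 0.439 , -0.2602]), array([ 0.4565, -0.2521]), array([ 0.4763, -0.243 ])]
blue [465.6 258.7] [20.4 39.1] 404.5 (448, 246, 34, 29) [array([ 0.7424, -0.379 ]), array([ 0.7246, -0.3571]), array([ 0.7044, -0.3323])]
blue [445.6 236. ] [11.4 32.9] 213.5 (429, 230, 35, 12) [array([ 0.7188, -0.3484]), array([ 0.7037, -0.3301]), array([ 0.6866, -0.3093])]
blue [351.4 159.5] [56.8 59. ] 515.0 (323, 131, 58, 58) [array([ 0.616 , -0.2502]), array([ 0.6128, -0.2433]), array([ 0.6093, -0.2355])]
blue [497.8  85.8] [55.7 63.5] 689.5 (469, 56, 31, 61) [array([ 0.7715, -0.1871]), array([ 0.7503, -0.1875]), array([ 0.7263, -0.188 ])]
blue [520.9  83.1] [58.8 68.4] 3092.0 (490, 51, 63, 65) [array([ 0.7952, -0.1865]), array([ 0.7712, -0.187 ]), array([ 0.744 , -0.1875])]
```

View pics/w1c.png

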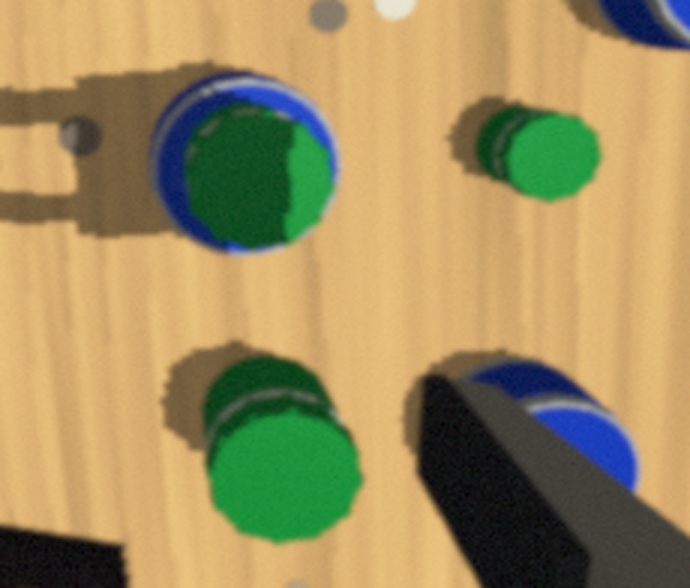

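```bash

python3 -m pendant '[{"xyz":[9,7,0],"roll":2},{"xyz":[9,7,0],"roll":2},{"xyz":[9,8,0],"roll":0},{"xyz":[0,0,0],"roll":0},{"xyz":[0,0,0],"roll":0}]'
python3 - <<'E'
from h import *
s=sense(); print(s['tcp_pos'],s['orientation'])
P=camera_params('wrist'); im=snapshot('wrist'); cv2.imwrite('pics/w2.png',im[:,:,::-1])
for n in ['green','blue']:
    for b in blobs(im,n): print(n,np.round(b[0],1),np.round(b[1],1),b[2],b[3],[np.round(at('wrist',b[0],z,P)[:2],4) for z in (.05,.1)])
print(proj('wrist',(.613,-.237,.1),P),proj('wrist',(.613,-.237,.05),P))
E
```

```text
time_s: 3.8
tcp_pos: [0.6108, -0.2418, 0.4045]
orientation: [-0.0, 0.713, 0.701, -0.0]
force: [-0.6, -0.5, -0.0]
gripper_width: 1.001
[ 0.61078538 -0.24175944  0.40453245] [-7.73687374e-05  7.12921345e-01  7.01243965e-01 -2.28354794e-04]
green [335.1 284.4] [49.8 51.5] 1902.0 (311, 259, 50, 51) [array([ 0.6221, -0.3518]), array([ 0.6205, -0.3244])]
green [333.6 262.4] [38.5 41.2] 378.0 (313, 243, 42, 23) [array([ 0.6208, -0.3263]), array([ 0.6194, -0.3027])]
green [425.5 177.6] [31.3 38.7] 826.0 (407, 161, 38, 35) [array([ 0.7112, -0.2378]), array([ 0.6963, -0.2274])]
green [328.2 183.2] [46.2 52.4] 1772.0 (305, 157, 47, 53) [array([ 0.6162, -0.2417]), array([ 0.6155, -0.2307])]
blue [414.5 296.1] [30.2 45.5] 841.5 (398, 273, 36, 43) [array([ 0.7074, -0.3672]), array([ 0.693 , -0.3375])]
blue [399.4 268.6] [17.5 37.1] 332.5 (389, 252, 22, 36) [array([ 0.6898, -0.3345]), array([ 0.6781, -0.3097])]
blue [328.1 178.5] [55.9 57.6] 475.5 (300, 151, 58, 50) [array([ 0.6161, -0.237 ]), array([ 0.6154, -0.2267])]
blue [474.4 113.1] [49.5 58.9] 532.5 (448, 85, 32, 57) [array([ 0.753 , -0.1774]), array([ 0.7319, -0.176 ])]
blue [496.9 114.8] [57.4 65.7] 2894.5 (467, 84, 61, 63) [array([ 0.7742, -0.1792]), array([ 0.7499, -0.1776])]
[325.32545099 190.56706045] [324.8541953  178.54356906]
```

View pics/w2.png

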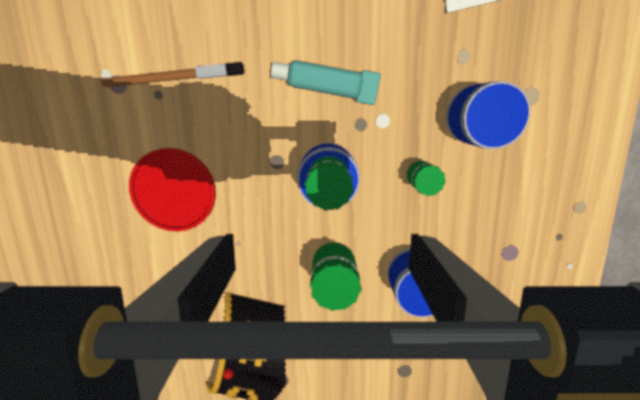

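```bash

python3 -m pendant '[{"xyz":[3,6,0],"roll":1},{"xyz":[0,0,-25],"roll":0},{"xyz":[0,0,-30],"roll":0},{"xyz":[0,0,-30],"roll":0},{"xyz":[0,0,-15],"roll":0}]'
python3 - <<'E'
from h import *
s=sense(); print(s['tcp_pos'],s['force'])
im=snapshot('wrist'); cv2.imwrite('pics/w3.png',im[:,:,::-1])
E
```

```text
time_s: 4.47
tcp_pos: [0.6134, -0.2355, 0.3031]
orientation: [-0.001, 0.707, 0.708, -0.0]
force: [-0.1, 0.6, 0.3]
gripper_width: 0.998
[ 0.61341678 -0.23546862  0.30305813] [-0.12213568  0.57862239  0.30377675]
```

View pics/w3.png

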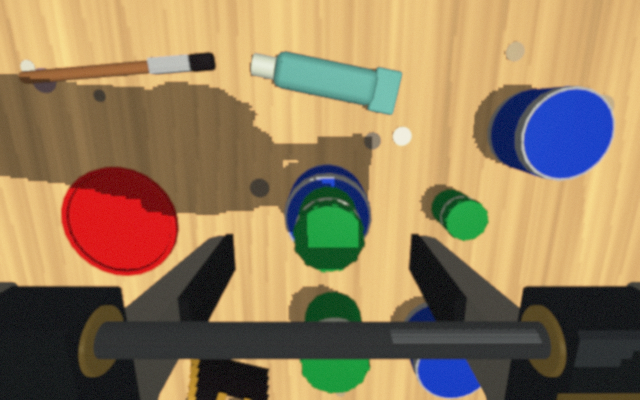

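```bash

python3 -m pendant '[{"xyz":[3,0,-10],"roll":0},{"xyz":[0,0,-20],"roll":0},{"xyz":[0,0,-20],"roll":0},{"xyz":[0,0,-2],"roll":0},{"xyz":[0,0,0],"roll":0}]'
python3 -m pendant '[{"xyz":[0,0,0],"roll":0},{"xyz":[0,0,0],"roll":0},{"xyz":[0,0,0],"roll":0},{"xyz":[0,0,0],"roll":0},{"xyz":[0,0,0],"roll":0}]' 1
python3 - <<'E'
from h import *
s=sense(); print(s['tcp_pos'],s['force'],s['gripper_width']*92)
im=snapshot('wrist'); cv2.imwrite('pics/w4.png',im[:,:,::-1])
E
```

```text
time_s: 5.15
tcp_pos: [0.6169, -0.2356, 0.2525]
orientation: [-0.0, 0.707, 0.707, 0.0]
force: [0.9, 0.2, 0.7]
gripper_width: 1.003
time_s: 5.78
tcp_pos: [0.6168, -0.2357, 0.2527]
orientation: [0.0, 0.707, 0.707, 0.0]
force: [-0.4, -2.1, 0.8]
gripper_width: 0.48
[ 0.61682183 -0.23569105  0.25274884] [-0.355318   -2.0782791   0.80327235] 44.140784348696776
```

View pics/w4.png

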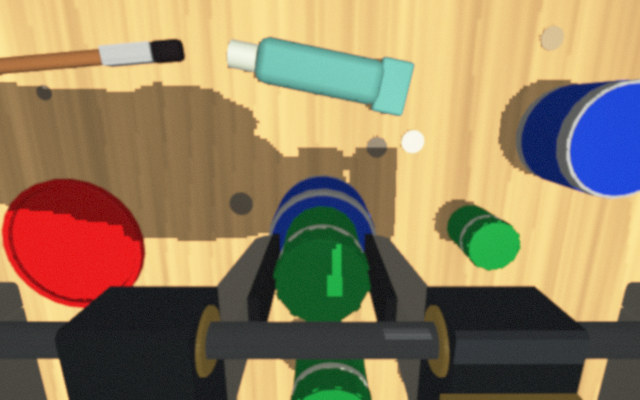

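```bash

python3 -m pendant '[{"xyz":[0,0,0],"roll":0},{"xyz":[0,0,0],"roll":0},{"xyz":[0,0,5],"roll":0},{"xyz":[0,0,10],"roll":0},{"xyz":[0,0,15],"roll":0}]'
python3 -m pendant '[{"xyz":[0,0,20],"roll":0},{"xyz":[0,0,20],"roll":0},{"xyz":[0,0,20],"roll":0},{"xyz":[0,0,10],"roll":0},{"xyz":[0,0,0],"roll":0}]'
python3 - <<'E'
from h import *
s=sense(); print(s['tcp_pos'],s['force'],s['gripper_width']*92)
P=camera_params('wrist');im=snapshot('wrist'); cv2.imwrite('pics/w5.png',im[:,:,::-1])
im=snapshot('scene'); cv2.imwrite('pics/s5.png',cv2.resize(im[130:330,110:510,::-1],None,fx=2,fy=2))
E
```

```text
time_s: 6.45
tcp_pos: [0.6168, -0.2357, 0.2834]
orientation: [-0.0, 0.707, 0.707, -0.0]
force: [-0.2, 0.0, -0.4]
gripper_width: 0.428
time_s: 7.08
tcp_pos: [0.617, -0.2357, 0.3537]
orientation: [0.001, 0.707, 0.707, 0.0]
force: [0.0, -1.2, -1.5]
gripper_width: 0.432
[ 0.61695261 -0.23572387  0.35368703] [ 0.02134576 -1.2488961  -1.4773562 ] 39.71062013014141
```

View pics/w5.png

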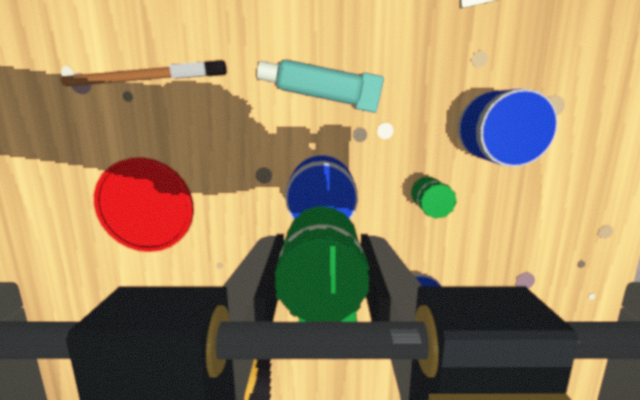

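View pics/s5.png

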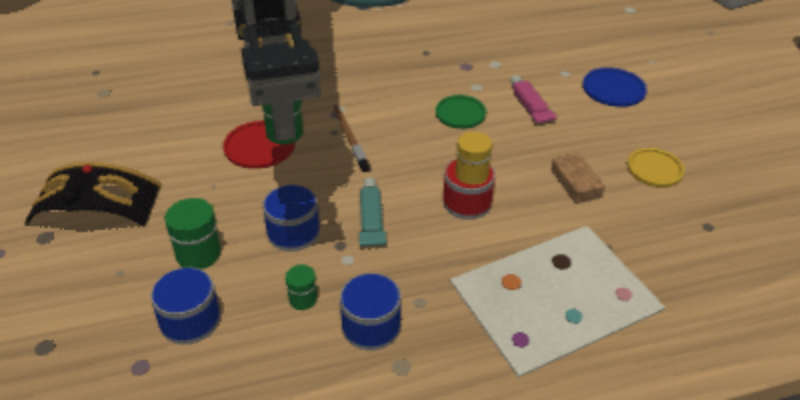

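```bash

python3 -m pendant '[{"xyz":[-20,20,0],"roll":0},{"xyz":[-30,31,0],"roll":0},{"xyz":[-30,31,0],"roll":0},{"xyz":[-30,31,0],"roll":0},{"xyz":[-30,31,0],"roll":0}]'
python3 -m pendant '[{"xyz":[-25,25,0],"roll":0},{"xyz":[-12,17,0],"roll":0},{"xyz":[0,0,0],"roll":0},{"xyz":[0,0,0],"roll":0},{"xyz":[0,0,0],"roll":0}]'
python3 - <<'E'
from h import *
s=sense(); print(s['tcp_pos'],s['force'],s['gripper_width']*92)
P=camera_params('wrist');im=snapshot('wrist'); cv2.imwrite('pics/w6.png',im[:,:,::-1])
for n in ['green','yellow','red','blue']:
    for b in blobs(im,n): print(n,np.round(b[0],1),np.round(b[1],1),b[2],b[3],[np.round(at('wrist',b[0],z,P)[:2],4) for z in (.006,.05,.1)])
E
```

```text
time_s: 7.8
tcp_pos: [0.4755, -0.0907, 0.3519]
orientation: [-0.001, 0.707, 0.707, -0.0]
force: [0.1, 0.2, -0.3]
gripper_width: 0.431
time_s: 8.43
tcp_pos: [0.4406, -0.0505, 0.3526]
orientation: [0.0, 0.707, 0.707, 0.0]
force: [-0.4, -0.3, -1.2]
gripper_width: 0.43
[ 0.44055863 -0.05054921  0.35258268] [-0.43456463 -0.30260224 -1.15279641] 39.580915791820374
green [591.4 373.8] [29.4 31.2] 631.5 (576, 359, 29, 31) [array([ 0.743, -0.268]), array([ 0.7022, -0.2288]), array([ 0.6558, -0.1843])]
green [321.3 268.3] [ 96.  118.3] 7656.5 (274, 208, 96, 114) [array([ 0.4393, -0.1375]), array([ 0.4394, -0.1159]), array([ 0.4395, -0.0914])]
green [321.   95.8] [80.5 83.7] 5181.5 (281, 54, 81, 84) [array([0.4393, 0.0316]), array([0.4394, 0.0305]), array([0.4395, 0.0292])]
yellow [497.9 396.8] [ 12.5 148.2] 700.0 (428, 393, 143, 7) [array([ 0.6418, -0.2993]), array([ 0.6146, -0.2559]), array([ 0.5837, -0.2066])]
yellow [426.4 341. ] [22.3 73.8] 713.0 (416, 305, 23, 73) [array([ 0.5537, -0.2245]), array([ 0.5384, -0.1912]), array([ 0.521 , -0.1533])]
yellow [217.4 341.1] [22.5 74. ] 723.5 (206,
[... 229 characters left out ...]
0174])]
yellow [553.2 160. ] [50.5 60.9] 1090.5 (523, 135, 49, 52) [array([ 0.6578, -0.0264]), array([ 0.6285, -0.0197]), array([ 0.5951, -0.0122])]
red [323.7 366.4] [71.4 84.8] 2972.5 (281, 358, 86, 42) [array([ 0.4418, -0.2572]), array([ 0.4416, -0.2195]), array([ 0.4413, -0.1766])]
red [541.8 159.8] [63.7 75.7] 1366.5 (507, 125, 65, 70) [array([ 0.647 , -0.0262]), array([ 0.6191, -0.0196]), array([ 0.5875, -0.0121])]
red [517.5 153.6] [66.  75.4] 1084.5 (481, 121, 55, 68) [array([ 0.6233, -0.0203]), array([ 0.5986, -0.0145]), array([ 0.5706, -0.0078])]
blue [616.6 304. ] [10.3 37.1] 211.0 (610, 288, 15, 34) [array([ 0.7517, -0.1795]), array([ 0.7098, -0.1522]), array([ 0.6621, -0.1212])]
```

View pics/w6.png

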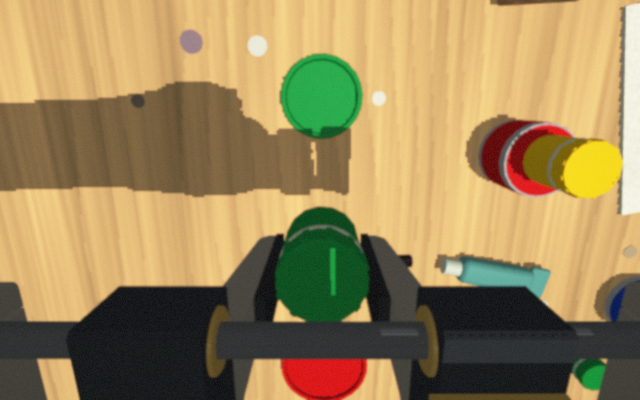

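```bash
python3 - <<'E'
from h import *
P=camera_params('wrist')
for p in [(.4406,-.0505,.2),(.4406,-.0305,.2),(.4406,-.0705,.2),(.4206,-.0505,.2),(.4606,-.0505,.2)]: print(proj('wrist',p,P))
im=cv2.imread('pics/w6.png')[190:340,240:410]
cv2.imwrite('pics/w6c.png',cv2.resize(im,None,fx=4,fy=4))
E
```

```text
[323.83893269 286.47003683]
[323.86304878 242.25551658]
[323.81627435 327.61627319]
[276.4836843  286.50812617]
[371.19755051 286.42060291]
```

View pics/w6c.png

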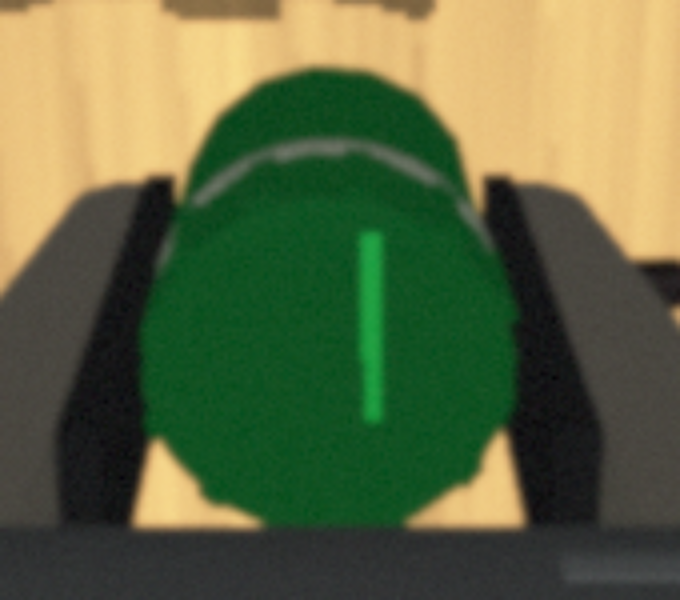

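```bash

python3 -m pendant '[{"xyz":[-1,20,0],"roll":0},{"xyz":[0,25,0],"roll":0},{"xyz":[0,25,0],"roll":0},{"xyz":[0,11,0],"roll":0},{"xyz":[0,0,-20],"roll":0}]'
python3 -m pendant '[{"xyz":[0,0,-30],"roll":0},{"xyz":[0,0,-30],"roll":0},{"xyz":[0,0,-25],"roll":0},{"xyz":[0,0,-20],"roll":0},{"xyz":[0,0,-12],"roll":0}]'
python3 -m pendant '[{"xyz":[0,0,-4],"roll":0},{"xyz":[0,0,0],"roll":0},{"xyz":[0,0,-2],"roll":0},{"xyz":[0,0,0],"roll":0},{"xyz":[0,0,0],"roll":0}]'
```

```text
time_s: 9.1
tcp_pos: [0.4397, 0.0317, 0.3334]
orientation: [0.001, 0.707, 0.708, 0.001]
force: [-1.0, -0.4, -1.4]
gripper_width: 0.43
time_s: 9.72
tcp_pos: [0.4389, 0.0307, 0.2146]
orientation: [-0.0, 0.707, 0.707, -0.001]
force: [-0.0, 0.3, -0.9]
gripper_width: 0.431
time_s: 10.35
tcp_pos: [0.4389, 0.0313, 0.21]
orientation: [0.0, 0.707, 0.707, 0.0]
force: [-0.0, -0.1, -0.9]
gripper_width: 0.426
```

```bash

python3 -m pendant '[{"xyz":[0,0,-1],"roll":0},{"xyz":[0,0,0],"roll":0},{"xyz":[0,0,-1],"roll":0},{"xyz":[0,0,0],"roll":0},{"xyz":[0,0,0],"roll":0}]'
python3 -m pendant '[{"xyz":[0,0,-1],"roll":0},{"xyz":[0,0,0],"roll":0},{"xyz":[0,0,0],"roll":0},{"xyz":[0,0,0],"roll":0},{"xyz":[0,0,0],"roll":0}]'
python3 - <<'E'
from h import *
s=sense(); print(s['tcp_pos'],s['force'])
im=snapshot('wrist'); cv2.imwrite('pics/w7.png',im[:,:,::-1])
im=snapshot('scene'); cv2.imwrite('pics/s7.png',cv2.resize(im[130:330,210:510,::-1],None,fx=2.6,fy=2.6))
E
```

```text
time_s: 10.98
tcp_pos: [0.4388, 0.0313, 0.2077]
orientation: [0.0, 0.707, 0.707, -0.0]
force: [0.1, 0.2, -0.9]
gripper_width: 0.431
time_s: 11.6
tcp_pos: [0.4388, 0.0313, 0.2067]
orientation: [0.0, 0.707, 0.707, -0.0]
force: [0.4, 0.0, -1.1]
gripper_width: 0.429
[0.43882178 0.03128675 0.20668429] [ 0.43178081  0.04541703 -1.06000765]
```

View pics/w7.png

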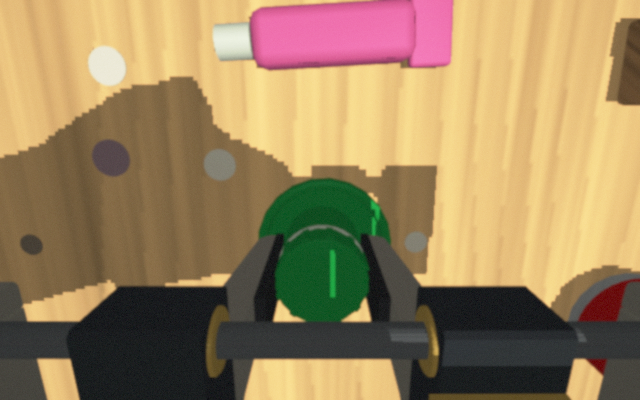

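View pics/s7.png

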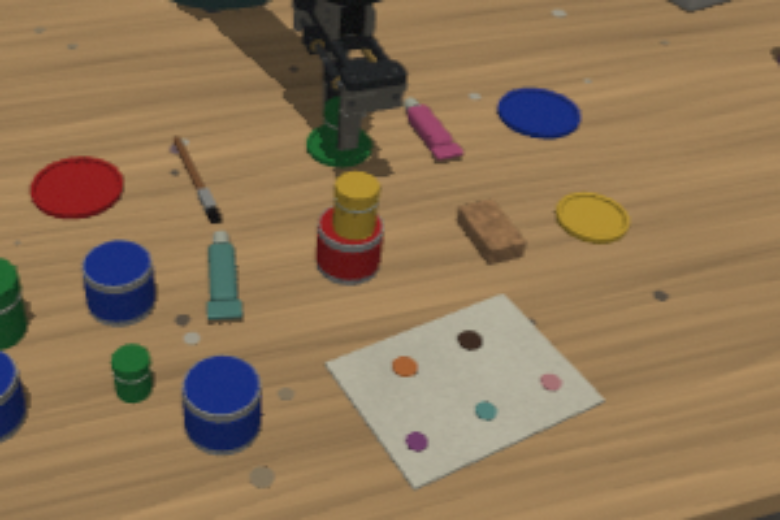

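```bash

python3 -m pendant '[{"xyz":[0,0,-1],"roll":0},{"xyz":[0,0,0],"roll":0},{"xyz":[0,0,0],"roll":0},{"xyz":[0,0,0],"roll":0},{"xyz":[0,0,0],"roll":0}]'
python3 - <<'E'
from h import *
s=sense(); print(s['tcp_pos'],s['force'])
E
```

```text
time_s: 12.32
tcp_pos: [0.4388, 0.0314, 0.2066]
orientation: [0.0, 0.707, 0.707, -0.0]
force: [-3.5, -1.0, 11.5]
gripper_width: 0.428
[0.43884421 0.03144719 0.20658085] [-3.54031186 -0.97409702 11.54020475]
```

```bash

python3 -m pendant '[{"xyz":[0,0,0],"roll":0},{"xyz":[0,0,0],"roll":0},{"xyz":[0,0,0],"roll":0},{"xyz":[0,0,0],"roll":0},{"xyz":[0,0,0],"roll":0}]' -1
python3 -m pendant '[{"xyz":[0,0,0],"roll":0},{"xyz":[0,0,10],"roll":0},{"xyz":[0,0,15],"roll":0},{"xyz":[0,0,25],"roll":0},{"xyz":[0,0,30],"roll":0}]'
python3 -m pendant '[{"xyz":[0,0,30],"roll":0},{"xyz":[0,0,30],"roll":0},{"xyz":[0,0,10],"roll":0},{"xyz":[0,-20,0],"roll":0},{"xyz":[0,0,0],"roll":0}]'
python3 - <<'E'
from h import *
s=sense(); print(s['tcp_pos'],s['force'])
P=camera_params('wrist');im=snapshot('wrist'); cv2.imwrite('pics/w8.png',im[:,:,::-1])
im=snapshot('scene'); cv2.imwrite('pics/s8.png',cv2.resize(im[130:330,210:510,::-1],None,fx=2.6,fy=2.6))
E
```

```text
time_s: 12.95
tcp_pos: [0.4388, 0.0313, 0.2056]
orientation: [-0.0, 0.707, 0.707, -0.0]
force: [0.3, 0.7, 0.5]
gripper_width: 0.949
time_s: 13.58
tcp_pos: [0.4386, 0.0314, 0.2872]
orientation: [-0.0, 0.707, 0.707, 0.0]
force: [0.8, 0.4, -0.0]
gripper_width: 1.0
time_s: 14.2
tcp_pos: [0.4385, 0.0103, 0.3555]
orientation: [0.0, 0.708, 0.707, -0.0]
force: [0.5, 0.8, -0.6]
gripper_width: 0.999
[0.43852039 0.01030509 0.3555209 ] [ 0.47357688  0.77329119 -0.59715865]
```

View pics/w8.png

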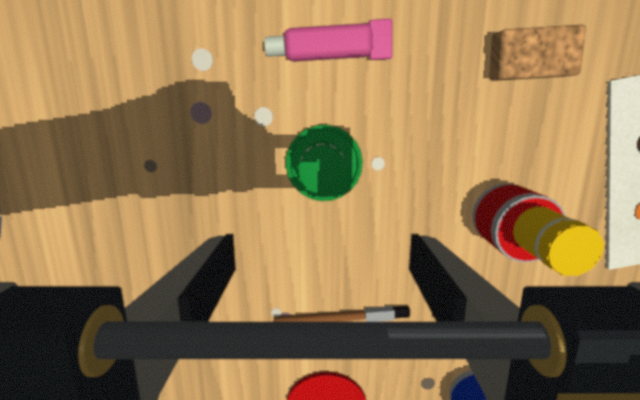

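View pics/s8.png

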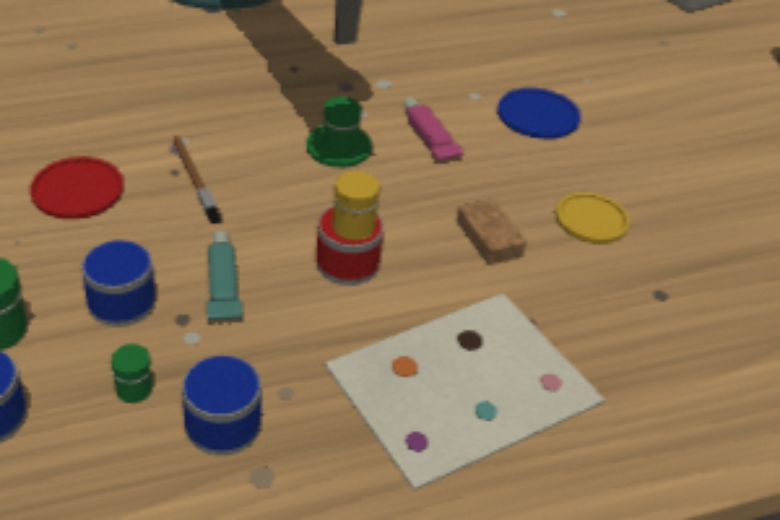

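```bash

python3 -m pendant '[{"xyz":[20,-3,0],"roll":0},{"xyz":[40,-6,0],"roll":0},{"xyz":[40,-6,0],"roll":0},{"xyz":[40,-6,0],"roll":0},{"xyz":[25,-5,0],"roll":0}]'
python3 -m pendant '[{"xyz":[15,-2,0],"roll":0},{"xyz":[0,0,0],"roll":0},{"xyz":[0,0,0],"roll":0},{"xyz":[0,0,-20],"roll":0},{"xyz":[0,0,-20],"roll":0}]'
python3 - <<'E'
from h import *
s=sense(); print(s['tcp_pos'],s['force'])
P=camera_params('wrist');im=snapshot('wrist'); cv2.imwrite('pics/w9.png',im[:,:,::-1])
for n in ['yellow','red']:
    for b in blobs(im,n): print(n,np.round(b[0],1),np.round(b[1],1),b[2],b[3],[np.round(at('wrist',b[0],z,P)[:2],4) for z in (.006,.05,.1)])
for y in (0.0,-.018,-.038): print(proj('wrist',(.619,y,.1),P))
E
```

```text
time_s: 14.92
tcp_pos: [0.6053, -0.0139, 0.3548]
orientation: [-0.001, 0.707, 0.708, 0.0]
force: [0.8, -0.8, 0.8]
gripper_width: 1.003
time_s: 15.55
tcp_pos: [0.6182, -0.0167, 0.3142]
orientation: [-0.0, 0.707, 0.707, -0.0]
force: [-0.1, 0.2, -0.3]
gripper_width: 1.0
[ 0.61815128 -0.01673985  0.31420338] [-0.13426282  0.16690379 -0.28711749]
yellow [598.7 396.4] [13.  87.7] 454.5 (557, 393, 83, 7) [array([ 0.898 , -0.2272]), array([ 0.8552, -0.1839]), array([ 0.8065, -0.1346])]
yellow [543.5 340.8] [41.5 75.9] 1350.5 (522, 305, 45, 73) [array([ 0.8308, -0.1614]), array([ 0.7982, -0.1281]), array([ 0.7612, -0.0903])]
yellow [100.3 340.8] [41.8 75.8] 1349.5 (78, 305, 45, 72) [array([ 0.4039, -0.1619]), array([ 0.4364, -0.1285]), array([ 0.4735, -0.0906])]
yellow [331.1 229.6] [70.3 84.2] 4272.5 (297, 187, 70, 83) [array([ 0.6254, -0.048 ]), array([ 0.6242, -0.032 ]), array([ 0.6228, -0.0138])]
red [343.3 864.9] [ 122.8 1026.6] 341.5 (158, 382, 34, 18) [array([ 0.657 , -1.2816]), array([ 0.651 , -1.0774]), array([ 0.6441, -0.8453])]
red [323.9 213.2] [73.7 77.9] 1195.0 (285, 177, 79, 64) [array([ 0.6191, -0.0329]), array([ 0.6188, -0.0192]), array([ 0.6186, -0.0037])]
red [323.5 197.6] [69.  71.9] 362.0 (289, 163, 69, 26) [array([ 0.6187, -0.019 ]), array([ 0.6185, -0.0074]), array([0.6183, 0.0057])]
[324.70897245 207.09996879]
[324.63124716 236.22202524]
[324.54880867 267.05039185]
```

View pics/w9.png

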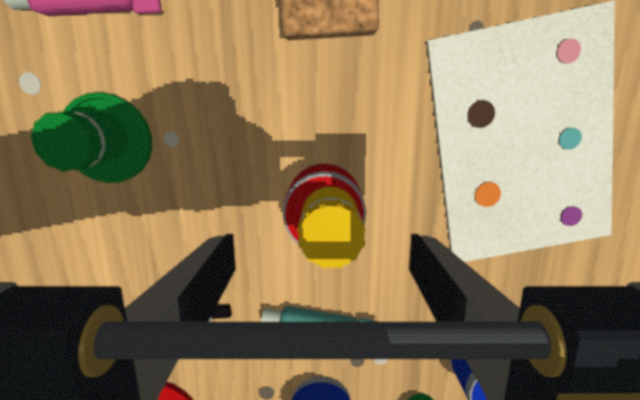

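```bash

python3 -m pendant '[{"xyz":[5,-3,0],"roll":0},{"xyz":[0,0,-20],"roll":0},{"xyz":[0,0,-25],"roll":0},{"xyz":[0,0,-14],"roll":0},{"xyz":[0,0,0],"roll":0}]'
python3 -m pendant '[{"xyz":[0,0,0],"roll":0},{"xyz":[0,0,0],"roll":0},{"xyz":[0,0,0],"roll":0},{"xyz":[0,0,0],"roll":0},{"xyz":[0,0,0],"roll":0}]' 1
python3 -m pendant '[{"xyz":[0,0,0],"roll":0},{"xyz":[0,0,0],"roll":0},{"xyz":[0,0,0],"roll":0},{"xyz":[0,0,0],"roll":0},{"xyz":[0,0,0],"roll":0}]'
python3 - <<'E'
from h import *
s=sense(); print(s['tcp_pos'],s['force'],s['gripper_width']*92)
im=snapshot('wrist'); cv2.imwrite('pics/w10.png',im[:,:,::-1])
E
```

```text
time_s: 16.23
tcp_pos: [0.6234, -0.0197, 0.2553]
orientation: [-0.001, 0.707, 0.707, -0.001]
force: [0.2, 0.6, -0.2]
gripper_width: 1.0
time_s: 16.85
tcp_pos: [0.6238, -0.0197, 0.2568]
orientation: [0.0, 0.707, 0.707, 0.0]
force: [0.5, -0.6, 0.5]
gripper_width: 0.478
time_s: 17.48
tcp_pos: [0.6238, -0.0197, 0.2568]
orientation: [0.0, 0.707, 0.707, -0.0]
force: [-0.4, -1.2, 1.6]
gripper_width: 0.427
[ 0.62382856 -0.01969822  0.25678702] [-0.43531414 -1.19181021  1.58003357] 39.305895114855275
```

View pics/w10.png

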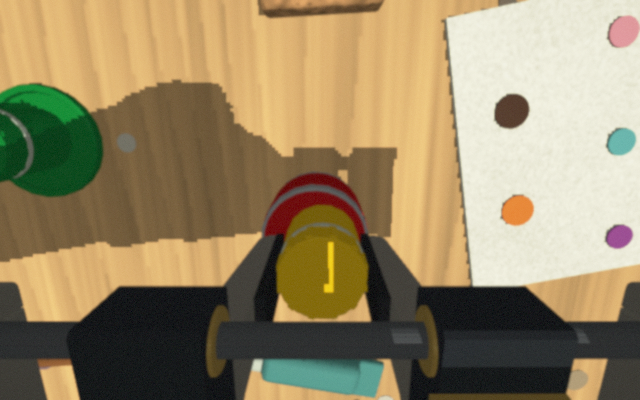

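```bash

python3 -m pendant '[{"xyz":[0,0,5],"roll":0},{"xyz":[0,0,10],"roll":0},{"xyz":[0,0,20],"roll":0},{"xyz":[0,0,30],"roll":0},{"xyz":[0,0,25],"roll":0}]'
python3 -m pendant '[{"xyz":[0,15,0],"roll":0},{"xyz":[0,30,0],"roll":0},{"xyz":[0,45,0],"roll":0},{"xyz":[0,45,0],"roll":0},{"xyz":[0,30,0],"roll":0}]'
python3 -m pendant '[{"xyz":[0,15,0],"roll":0},{"xyz":[0,0,0],"roll":0},{"xyz":[0,0,0],"roll":0},{"xyz":[0,0,0],"roll":0},{"xyz":[0,0,0],"roll":0}]'
python3 - <<'E'
from h import *
s=sense(); print(s['tcp_pos'],s['force'],s['gripper_width']*92)
P=camera_params('wrist');im=snapshot('wrist'); cv2.imwrite('pics/w11.png',im[:,:,::-1])
for n in ['yellow','red','blue']:
    for b in blobs(im,n): print(n,np.round(b[0],1),np.round(b[1],1),b[2],b[3],[np.round(at('wrist',b[0],z,P)[:2],4) for z in (.006,.05,.1)])
x,y,z=s['tcp_pos']; zt=z-.1714+.0146
for d in (.02,0,-.02): print(proj('wrist',(x,y+d,zt),P))
E
```

```text
time_s: 18.15
tcp_pos: [0.624, -0.0196, 0.3493]
orientation: [0.001, 0.707, 0.707, 0.001]
force: [0.1, -0.2, -1.0]
gripper_width: 0.43
time_s: 18.77
tcp_pos: [0.6226, 0.1492, 0.346]
orientation: [-0.001, 0.706, 0.709, -0.0]
force: [0.3, 0.2, -1.7]
gripper_width: 0.433
time_s: 19.4
tcp_pos: [0.624, 0.1592, 0.3467]
orientation: [0.0, 0.707, 0.707, -0.0]
force: [-0.4, 0.4, -0.9]
gripper_width: 0.429
[0.62404541 0.1591989  0.34672605] [-0.38950875  0.44139664 -0.87957718] 39.491379922797286
yellow [498.8 398. ] [ 29.7 142. ] 716.0 (428, 393, 143, 7) [array([ 0.8228, -0.0858]), array([ 0.7955, -0.0421]), array([0.7644, 0.0075])]
yellow [426.5 341.6] [23.2 73.7] 746.5 (416, 305, 24, 73) [array([ 0.7354, -0.0113]), array([0.72  , 0.0222]), array([0.7026, 0.0602])]
yellow [217.1 341.2] [22.7 74.2] 735.0 (205, 305, 24, 73) [array([ 0.5111, -0.0105]), array([0.5265, 0.0228]), array([0.544 , 0.0608])]
yellow [321.5 265.1] [ 94.4 119. ] 8249.5 (275, 204, 94, 117) [array([0.623 , 0.0783]), array([0.6231, 0.0995]), array([0.6231, 0.1236])]
yellow [319.7  93.2] [86.3 91. ] 5999.0 (277, 49, 87, 91) [array([0.6216, 0.2432]), array([0.6219, 0.2418]), array([0.6222, 0.2402])]
red [317.2 379.4] [51.  59.2] 2090.0 (288, 358, 60, 42) [array([ 0.618 , -0.0599]), array([ 0.6188, -0.0198]), array([0.6196, 0.0258])]
blue [103.6  49.9] [105.6 125.9] 9938.0 (47, 0, 114, 110) [array([0.4373, 0.279 ]), array([0.4628, 0.2726]), array([0.4918, 0.2654])]
[323.31133678 238.10675757]
[323.31980953 281.27322234]
[323.32755993 321.51592966]
```

View pics/w11.png

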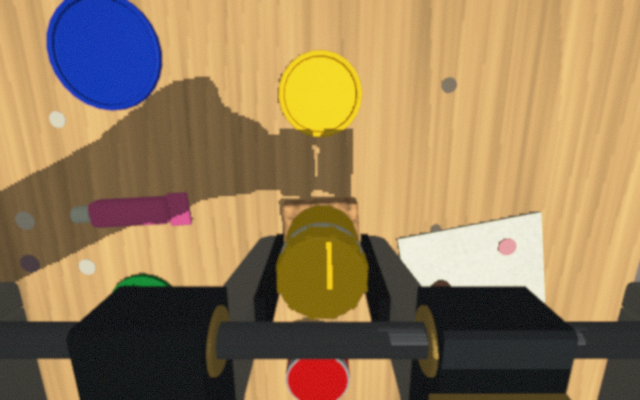

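```bash

python3 -m pendant '[{"xyz":[-2,20,0],"roll":0},{"xyz":[0,30,0],"roll":0},{"xyz":[0,23,0],"roll":0},{"xyz":[0,10,0],"roll":0},{"xyz":[0,0,0],"roll":0}]'
python3 -m pendant '[{"xyz":[0,0,-20],"roll":0},{"xyz":[0,0,-30],"roll":0},{"xyz":[0,0,-35],"roll":0},{"xyz":[0,0,-25],"roll":0},{"xyz":[0,0,-15],"roll":0}]'
python3 -m pendant '[{"xyz":[0,0,-6],"roll":0},{"xyz":[0,0,0],"roll":0},{"xyz":[0,0,0],"roll":0},{"xyz":[0,0,0],"roll":0},{"xyz":[0,0,0],"roll":0}]'
```

```text
time_s: 20.08
tcp_pos: [0.6215, 0.2442, 0.3465]
orientation: [-0.0, 0.706, 0.708, -0.0]
force: [-0.7, -0.9, -0.9]
gripper_width: 0.432
time_s: 20.7
tcp_pos: [0.6215, 0.2416, 0.2189]
orientation: [-0.0, 0.707, 0.707, -0.002]
force: [-0.1, -0.2, -1.4]
gripper_width: 0.432
time_s: 21.32
tcp_pos: [0.622, 0.2434, 0.2163]
orientation: [0.0, 0.707, 0.707, 0.0]
force: [0.1, 0.3, -1.3]
gripper_width: 0.428
```

```bash

python3 -m pendant '[{"xyz":[0,0,-2],"roll":0},{"xyz":[0,0,0],"roll":0},{"xyz":[0,0,-2],"roll":0},{"xyz":[0,0,0],"roll":0},{"xyz":[0,0,0],"roll":0}]'
python3 -m pendant '[{"xyz":[0,0,-1],"roll":0},{"xyz":[0,0,0],"roll":0},{"xyz":[0,0,0],"roll":0},{"xyz":[0,0,0],"roll":0},{"xyz":[0,0,0],"roll":0}]'
python3 - <<'E'
from h import *
im=snapshot('wrist'); cv2.imwrite('pics/w12.png',im[:,:,::-1])
E
```

```text
time_s: 21.95
tcp_pos: [0.6218, 0.2433, 0.2116]
orientation: [0.0, 0.707, 0.707, -0.0]
force: [-0.2, 0.1, -1.2]
gripper_width: 0.429
time_s: 22.58
tcp_pos: [0.6219, 0.2433, 0.2108]
orientation: [0.0, 0.707, 0.707, 0.0]
force: [0.2, -0.8, 0.3]
gripper_width: 0.429
```

View pics/w12.png

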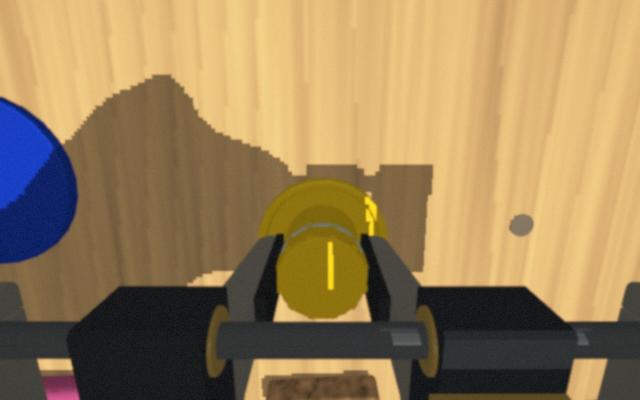

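```bash

python3 -m pendant '[{"xyz":[0,0,0],"roll":0},{"xyz":[0,0,0],"roll":0},{"xyz":[0,0,0],"roll":0},{"xyz":[0,0,0],"roll":0},{"xyz":[0,0,0],"roll":0}]' -1
python3 -m pendant '[{"xyz":[0,0,0],"roll":0},{"xyz":[0,0,10],"roll":0},{"xyz":[0,0,15],"roll":0},{"xyz":[0,0,25],"roll":0},{"xyz":[0,0,30],"roll":0}]'
python3 -m pendant '[{"xyz":[0,0,30],"roll":0},{"xyz":[0,-20,10],"roll":0},{"xyz":[0,-30,0],"roll":0},{"xyz":[0,-40,0],"roll":0},{"xyz":[0,-40,0],"roll":0}]'
python3 -m pendant '[{"xyz":[0,-40,0],"roll":0},{"xyz":[0,-40,0],"roll":0},{"xyz":[-3,-36,0],"roll":0},{"xyz":[0,-16,0],"roll":0},{"xyz":[0,0,0],"roll":0}]'
python3 - <<'E'
from h import *
s=sense(); print(s['tcp_pos'],s['force'])
P=camera_params('wrist');im=snapshot('wrist'); cv2.imwrite('pics/w13.png',im[:,:,::-1])
for n in ['red']:
    for b in blobs(im,n,130,30): print(n,np.round(b[0],1),np.round(b[1],1),b[2],b[3],[np.round(at('wrist',b[0],z,P)[:2],4) for z in (.006,.05,.1)])
im=snapshot('scene'); cv2.imwrite('pics/s13.png',cv2.resize(im[130:330,210:510,::-1],None,fx=2.6,fy=2.6))
E
```

```text
time_s: 23.25
tcp_pos: [0.6218, 0.2433, 0.2106]
orientation: [0.0, 0.707, 0.707, -0.0]
force: [0.3, -0.5, 0.3]
gripper_width: 0.947
time_s: 23.88
tcp_pos: [0.6218, 0.2433, 0.2924]
orientation: [0.0, 0.707, 0.707, 0.0]
force: [0.8, -1.2, -0.5]
gripper_width: 0.996
time_s: 24.5
tcp_pos: [0.6214, 0.1104, 0.3303]
orientation: [0.0, 0.707, 0.707, -0.001]
force: [0.7, 0.2, -0.8]
gripper_width: 1.004
time_s: 25.12
tcp_pos: [0.6186, -0.0202, 0.3305]
orientation: [-0.0, 0.708, 0.707, -0.0]
force: [-0.0, 1.1, -0.1]
gripper_width: 1.004
[ 0.61864648 -0.0201767   0.33052252] [-0.03850208  1.11015857 -0.07731584]
red [191.4 565.5] [ 88.4 392.8] 883.0 (157, 369, 47, 31) [array([ 0.4507, -0.5106]), array([ 0.4749, -0.4292]), array([ 0.5024, -0.3366])]
red [323.1 202.9] [71.1 73.7] 4021.5 (286, 167, 75, 72) [array([ 0.619 , -0.0317]), array([ 0.6189, -0.0194]), array([ 0.6187, -0.0055])]
red [322.6 184.4] [56.  64.5] 254.5 (292, 157, 62, 20) [array([ 0.6185, -0.0146]), array([ 0.6185, -0.0047]), array([0.6184, 0.0064])]
```

View pics/w13.png

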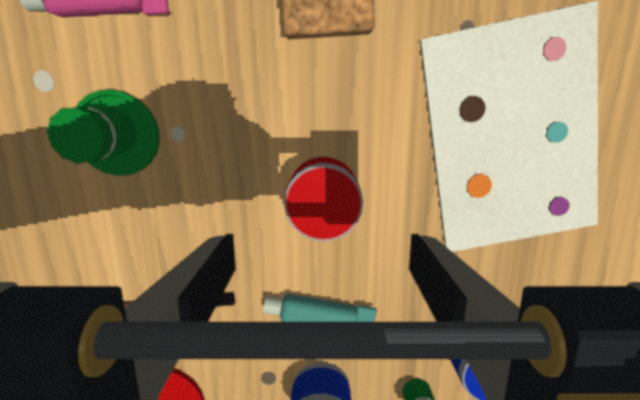

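View pics/s13.png

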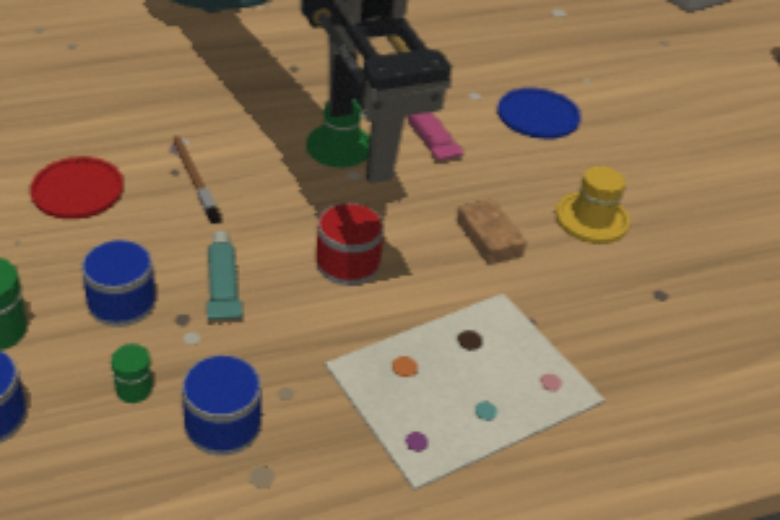

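```bash

python3 -m pendant '[{"xyz":[0,0,-20],"roll":0},{"xyz":[0,0,-30],"roll":0},{"xyz":[0,0,-35],"roll":0},{"xyz":[0,0,-25],"roll":0},{"xyz":[0,0,-10],"roll":0}]'
python3 -m pendant '[{"xyz":[0,0,-5],"roll":0},{"xyz":[0,0,0],"roll":0},{"xyz":[0,0,0],"roll":0},{"xyz":[0,0,0],"roll":0},{"xyz":[0,0,0],"roll":0}]'
python3 -m pendant '[{"xyz":[0,0,0],"roll":0},{"xyz":[0,0,0],"roll":0},{"xyz":[0,0,0],"roll":0},{"xyz":[0,0,0],"roll":0},{"xyz":[0,0,0],"roll":0}]' 1
python3 -m pendant '[{"xyz":[0,0,0],"roll":0},{"xyz":[0,0,0],"roll":0},{"xyz":[0,0,0],"roll":0},{"xyz":[0,0,0],"roll":0},{"xyz":[0,0,0],"roll":0}]'
python3 - <<'E'
from h import *
s=sense(); print(s['tcp_pos'],s['force'],s['gripper_width']*92)
im=snapshot('wrist'); cv2.imwrite('pics/w14.png',im[:,:,::-1])
E
```

```text
time_s: 25.85
tcp_pos: [0.6178, -0.0174, 0.2079]
orientation: [-0.002, 0.706, 0.708, -0.001]
force: [-0.1, -0.2, 0.3]
gripper_width: 1.001
time_s: 26.48
tcp_pos: [0.619, -0.0188, 0.2062]
orientation: [0.0, 0.707, 0.707, 0.0]
force: [-0.7, 0.0, -0.1]
gripper_width: 0.996
time_s: 27.1
tcp_pos: [0.619, -0.0187, 0.2057]
orientation: [0.0, 0.707, 0.707, 0.0]
force: [0.4, 0.3, -0.5]
gripper_width: 0.669
time_s: 27.72
tcp_pos: [0.6189, -0.0187, 0.2057]
orientation: [0.0, 0.707, 0.707, 0.0]
force: [1.7, -0.1, -1.2]
gripper_width: 0.668
[ 0.61888851 -0.01866745  0.20571346] [ 1.7270461  -0.05934093 -1.24123954] 61.45461909810229
```

View pics/w14.png

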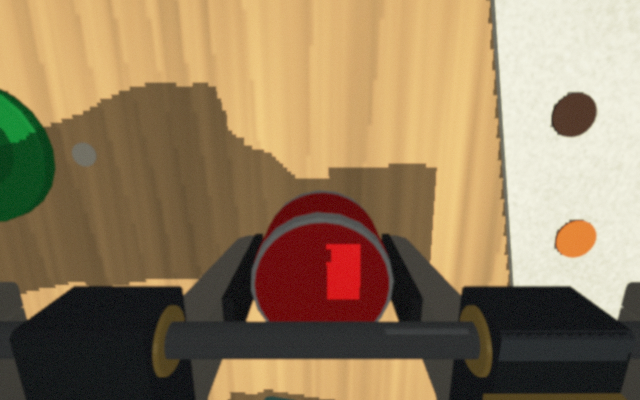

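```bash

python3 -m pendant '[{"xyz":[0,0,5],"roll":0},{"xyz":[0,0,15],"roll":0},{"xyz":[0,0,30],"roll":0},{"xyz":[0,0,35],"roll":0},{"xyz":[0,0,25],"roll":0}]'
python3 -m pendant '[{"xyz":[-10,-14,0],"roll":0},{"xyz":[-20,-27,0],"roll":0},{"xyz":[-25,-33,0],"roll":0},{"xyz":[-25,-33,0],"roll":0},{"xyz":[-25,-33,0],"roll":0}]'
python3 -m pendant '[{"xyz":[-25,-33,0],"roll":0},{"xyz":[-25,-33,0],"roll":0},{"xyz":[-15,-20,0],"roll":0},{"xyz":[-8,-14,0],"roll":0},{"xyz":[0,0,0],"roll":0}]'
python3 - <<'E'
from h import *
s=sense(); print(s['tcp_pos'],s['force'],s['gripper_width']*92)
im=snapshot('wrist'); cv2.imwrite('pics/w15.png',im[:,:,::-1])
im=snapshot('scene'); cv2.imwrite('pics/s15.png',cv2.resize(im[130:330,110:510,::-1],None,fx=2,fy=2))
E
```

```text
time_s: 28.4
tcp_pos: [0.6187, -0.0185, 0.318]
orientation: [0.0, 0.707, 0.708, 0.0]
force: [-0.6, -0.2, -4.5]
gripper_width: 0.671
time_s: 29.02
tcp_pos: [0.5112, -0.1606, 0.3144]
orientation: [-0.001, 0.707, 0.707, -0.001]
force: [0.0, 0.0, -4.4]
gripper_width: 0.669
time_s: 29.65
tcp_pos: [0.4398, -0.2597, 0.3151]
orientation: [-0.001, 0.708, 0.707, -0.0]
force: [-0.6, 1.8, -4.1]
gripper_width: 0.671
[ 0.43977178 -0.25969723  0.31513633] [-0.5755717   1.76896229 -4.14647783] 61.73935089583021
```

View pics/w15.png

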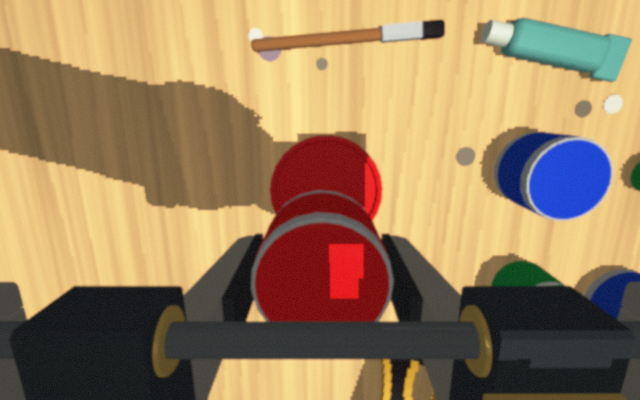

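View pics/s15.png

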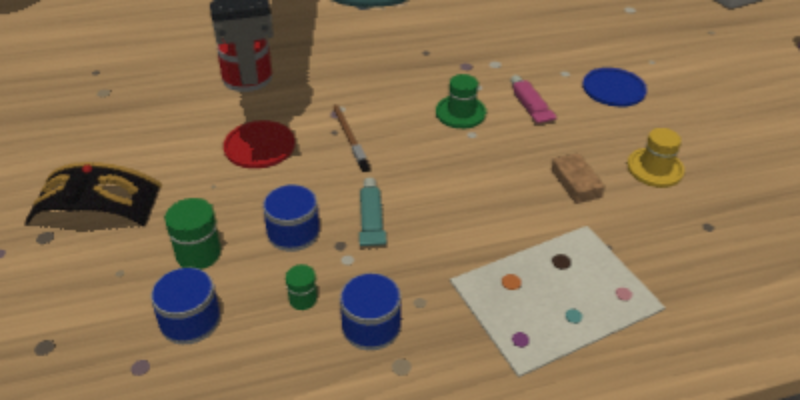

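```bash
python3 - <<'E'
from h import *
P=camera_params('wrist'); im=cv2.imread('pics/w15.png')[:,:,::-1]
for p in [(.441,-.2105,.008),(.393,-.2585,.008),(.489,-.2585,.008),(.441,-.2585,.008)]: print(np.round(proj('wrist',p,P),1))
for px in [(270,188),(382,188),(326,135)]: print(np.round(at('wrist',px,.008,P),4))
E
```

```text
[322.5 139.2]
[266.  196.2]
[378.8 196.3]
[322.4 196.2]
[ 0.3967 -0.2514  0.008 ]
[ 0.4914 -0.2512  0.008 ]
[ 0.4438 -0.2071  0.008 ]
```

```bash

python3 -m pendant '[{"xyz":[3,3,0],"roll":0},{"xyz":[0,0,-20],"roll":0},{"xyz":[0,0,-30],"roll":0},{"xyz":[0,0,-25],"roll":0},{"xyz":[0,0,-15],"roll":0}]'
python3 -m pendant '[{"xyz":[0,0,-8],"roll":0},{"xyz":[0,0,0],"roll":0},{"xyz":[0,0,0],"roll":0},{"xyz":[0,0,0],"roll":0},{"xyz":[0,0,0],"roll":0}]'
```

```text
time_s: 30.38
tcp_pos: [0.4443, -0.2546, 0.2245]
orientation: [-0.001, 0.706, 0.708, 0.0]
force: [0.1, -0.3, -4.3]
gripper_width: 0.667
time_s: 31.0
tcp_pos: [0.4439, -0.2559, 0.2182]
orientation: [0.0, 0.707, 0.707, 0.0]
force: [-0.2, -0.1, -5.0]
gripper_width: 0.668
```

```bash

python3 -m pendant '[{"xyz":[0,0,-2],"roll":0},{"xyz":[0,0,-2],"roll":0},{"xyz":[0,0,-2],"roll":0},{"xyz":[0,0,0],"roll":0},{"xyz":[0,0,0],"roll":0}]'
python3 -m pendant '[{"xyz":[0,0,-1],"roll":0},{"xyz":[0,0,0],"roll":0},{"xyz":[0,0,0],"roll":0},{"xyz":[0,0,0],"roll":0},{"xyz":[0,0,0],"roll":0}]'
python3 -m pendant '[{"xyz":[0,0,-1],"roll":0},{"xyz":[0,0,0],"roll":0},{"xyz":[0,0,0],"roll":0},{"xyz":[0,0,0],"roll":0},{"xyz":[0,0,0],"roll":0}]'
python3 - <<'E'
from h import *
im=snapshot('wrist'); cv2.imwrite('pics/w16.png',im[:,:,::-1])
E
```

```text
time_s: 31.62
tcp_pos: [0.4439, -0.2557, 0.2117]
orientation: [0.0, 0.707, 0.707, 0.0]
force: [-0.5, 0.9, -4.1]
gripper_width: 0.669
time_s: 32.25
tcp_pos: [0.4438, -0.2557, 0.2107]
orientation: [0.0, 0.707, 0.707, 0.0]
force: [-0.9, 0.3, -5.4]
gripper_width: 0.668
time_s: 32.88
tcp_pos: [0.4438, -0.2557, 0.2097]
orientation: [0.0, 0.707, 0.707, -0.0]
force: [0.3, -0.0, -5.1]
gripper_width: 0.673
```

View pics/w16.png

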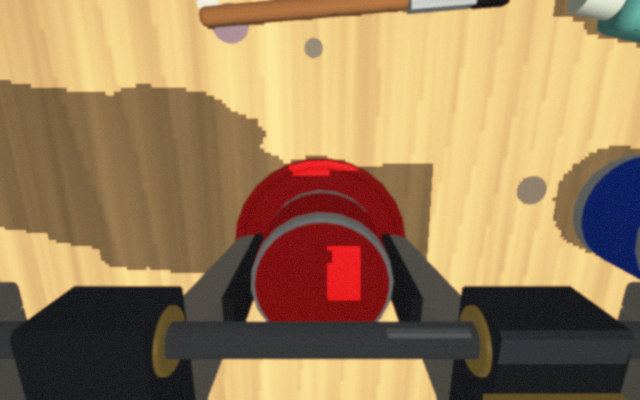

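```bash

python3 -m pendant '[{"xyz":[0,0,-1],"roll":0},{"xyz":[0,0,0],"roll":0},{"xyz":[0,0,0],"roll":0},{"xyz":[0,0,0],"roll":0},{"xyz":[0,0,0],"roll":0}]'
python3 - <<'E'
from h import *
P=camera_params('wrist')
for yc in (-.255,-.26): print(proj('wrist',(.443,yc+.048,.008),P))
E
```

```text
time_s: 33.55
tcp_pos: [0.4439, -0.2556, 0.2096]
orientation: [0.0, 0.707, 0.707, -0.0]
force: [-3.3, 1.0, 6.4]
gripper_width: 0.669
[321.55341666 155.06401705]
[321.55200275 164.58311418]
```

```bash

python3 -m pendant '[{"xyz":[0,0,0],"roll":0},{"xyz":[0,0,0],"roll":0},{"xyz":[0,0,0],"roll":0},{"xyz":[0,0,0],"roll":0},{"xyz":[0,0,0],"roll":0}]' -1
python3 -m pendant '[{"xyz":[0,0,0],"roll":0},{"xyz":[0,0,10],"roll":0},{"xyz":[0,0,15],"roll":0},{"xyz":[0,0,25],"roll":0},{"xyz":[0,0,30],"roll":0}]'
python3 -m pendant '[{"xyz":[0,0,40],"roll":0},{"xyz":[20,2,0],"roll":0},{"xyz":[35,4,0],"roll":0},{"xyz":[40,4,0],"roll":0},{"xyz":[40,4,0],"roll":0}]'
python3 -m pendant '[{"xyz":[25,3,0],"roll":0},{"xyz":[12,1,0],"roll":0},{"xyz":[0,0,0],"roll":0},{"xyz":[0,0,0],"roll":0},{"xyz":[0,0,0],"roll":0}]'
python3 - <<'E'
from h import *
s=sense(); print(s['tcp_pos'],s['force'])
P=camera_params('wrist');im=snapshot('wrist'); cv2.imwrite('pics/w17.png',im[:,:,::-1])
for n in ['blue','red']:
    for b in blobs(im,n,130,30): print(n,np.round(b[0],1),np.round(b[1],1),b[2],b[3],[np.round(at('wrist',b[0],z,P)[:2],4) for z in (.006,.05,.1)])
im=snapshot('scene'); cv2.imwrite('pics/s17.png',cv2.resize(im[130:330,110:510,::-1],None,fx=2,fy=2))
E
```

```text
time_s: 34.17
tcp_pos: [0.4438, -0.2557, 0.2087]
orientation: [0.0, 0.707, 0.707, 0.0]
force: [0.3, 0.3, 0.6]
gripper_width: 0.997
time_s: 34.8
tcp_pos: [0.4438, -0.2556, 0.2903]
orientation: [0.0, 0.707, 0.707, 0.0]
force: [0.6, -0.4, 0.2]
gripper_width: 0.998
time_s: 35.42
tcp_pos: [0.5799, -0.2417, 0.3302]
orientation: [0.001, 0.707, 0.707, 0.0]
force: [0.4, -1.0, -0.3]
gripper_width: 0.997
time_s: 36.05
tcp_pos: [0.615, -0.2382, 0.3289]
orientation: [0.0, 0.707, 0.707, -0.0]
force: [0.7, -0.8, -0.4]
gripper_width: 0.997
[ 0.61503274 -0.23823504  0.32892125] [ 0.66272266 -0.78620615 -0.39552552]
blue [440.  355.1] [28.8 51.6] 413.0 (414, 358, 52, 12) [array([ 0.7352, -0.4113]), array([ 0.7176, -0.3755]), array([ 0.6977, -0.3348])]
blue [412.5 305.6] [24.6 40.8] 607.0 (396, 288, 33, 34) [array([ 0.7031, -0.354 ]), array([ 0.6902, -0.3265]), array([ 0.6756, -0.2953])]
blue [324.4 202.9] [70.8 73.5] 4011.0 (288, 168, 74, 71) [array([ 0.6165, -0.2494]), array([ 0.6162, -0.2371]), array([ 0.6159, -0.2231])]
blue [324.1 190.1] [66.4 67.5] 180.5 (294, 157, 60, 19) [array([ 0.6163, -0.2375]), array([ 0.616, -0.227]), array([ 0.6157, -0.2149])]
blue [541.8 126. ] [72.5 85.6] 4779.0 (503, 87, 79, 79) [array([ 0.8014, -0.1815]), array([ 0.7742, -0.1791]), array([ 0.7434, -0.1763])]
blue [510.8 122.7] [66.5 78. ] 1176.0 (475, 87, 49, 73) [array([ 0.7746, -0.1788]), array([ 0.7514, -0.1767]), array([ 0.7249, -0.1744])]
red [100.7 228.4] [65.4 78.2] 3935.5 (64, 194, 75, 70) [array([ 0.4105, -0.2737]), array([ 0.4401, -0.2578]), array([ 0.4737, -0.2399])]
red [132.2 208.8] [ 98.  110.9] 4895.5 (80, 159, 106, 101) [array([ 0.4423, -0.2549]), array([ 0.4673, -0.2418]), array([ 0.4957, -0.2269])]
```

View pics/w17.png

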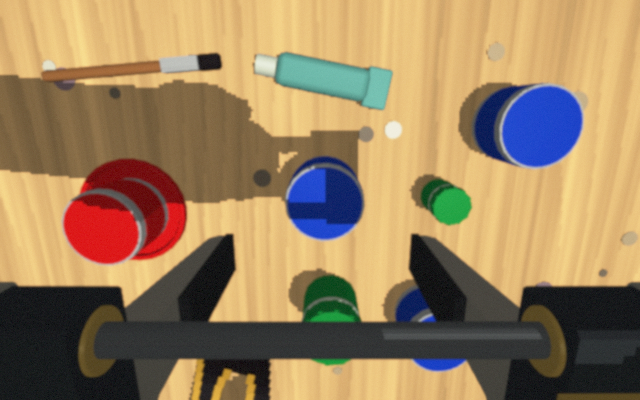

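View pics/s17.png

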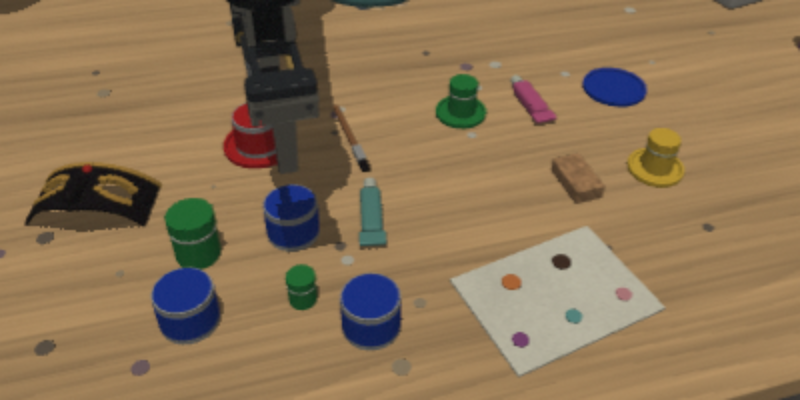

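```bash

python3 -m pendant '[{"xyz":[1,1,-20],"roll":0},{"xyz":[0,0,-30],"roll":0},{"xyz":[0,0,-35],"roll":0},{"xyz":[0,0,-25],"roll":0},{"xyz":[0,0,-10],"roll":0}]'
python3 -m pendant '[{"xyz":[0,0,-4],"roll":0},{"xyz":[0,0,0],"roll":0},{"xyz":[0,0,0],"roll":0},{"xyz":[0,0,0],"roll":0},{"xyz":[0,0,0],"roll":0}]'
python3 -m pendant '[{"xyz":[0,0,0],"roll":0},{"xyz":[0,0,0],"roll":0},{"xyz":[0,0,0],"roll":0},{"xyz":[0,0,0],"roll":0},{"xyz":[0,0,0],"roll":0}]' 1
python3 -m pendant '[{"xyz":[0,0,0],"roll":0},{"xyz":[0,0,0],"roll":0},{"xyz":[0,0,0],"roll":0},{"xyz":[0,0,0],"roll":0},{"xyz":[0,0,0],"roll":0}]'
python3 - <<'E'
from h import *
s=sense(); print(s['tcp_pos'],s['force'],s['gripper_width']*92)
im=snapshot('wrist'); cv2.imwrite('pics/w18.png',im[:,:,::-1])
E
```

```text
time_s: 36.78
tcp_pos: [0.6158, -0.2363, 0.2057]
orientation: [-0.002, 0.707, 0.708, -0.001]
force: [0.4, -0.2, 0.8]
gripper_width: 1.001
time_s: 37.4
tcp_pos: [0.6169, -0.2368, 0.2052]
orientation: [0.0, 0.707, 0.707, 0.0]
force: [-0.7, 0.9, 0.3]
gripper_width: 0.998
time_s: 38.02
tcp_pos: [0.6168, -0.2367, 0.2047]
orientation: [0.0, 0.707, 0.707, 0.0]
force: [-0.1, 0.3, -0.6]
gripper_width: 0.67
time_s: 38.65
tcp_pos: [0.6169, -0.2367, 0.2047]
orientation: [0.0, 0.707, 0.707, 0.0]
force: [-0.2, -1.0, -0.7]
gripper_width: 0.671
[ 0.61685016 -0.23669998  0.20468549] [-0.15346823 -1.01957925 -0.71974946] 61.760867564370116
```

View pics/w18.png

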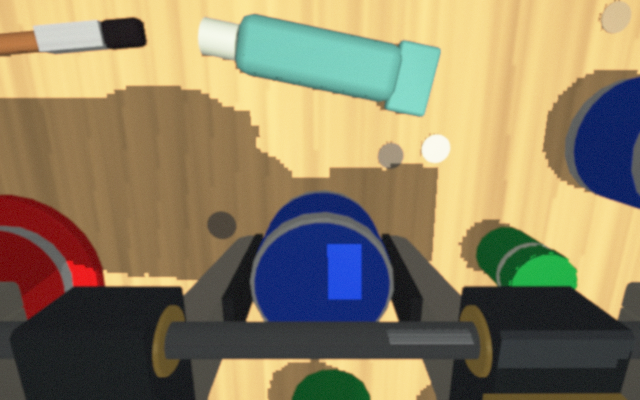

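```bash

python3 -m pendant '[{"xyz":[0,0,5],"roll":0},{"xyz":[0,0,15],"roll":0},{"xyz":[0,0,30],"roll":0},{"xyz":[0,0,40],"roll":0},{"xyz":[0,0,40],"roll":0}]'
python3 -m pendant '[{"xyz":[-10,20,0],"roll":0},{"xyz":[-17,40,0],"roll":0},{"xyz":[-17,40,0],"roll":0},{"xyz":[-17,40,0],"roll":0},{"xyz":[-17,40,0],"roll":0}]'
python3 -m pendant '[{"xyz":[-17,40,0],"roll":0},{"xyz":[-17,40,0],"roll":0},{"xyz":[-17,40,0],"roll":0},{"xyz":[-17,40,0],"roll":0},{"xyz":[-17,40,0],"roll":0}]'
python3 -m pendant '[{"xyz":[-13,33,0],"roll":0},{"xyz":[-3,14,0],"roll":0},{"xyz":[0,0,0],"roll":0},{"xyz":[0,0,0],"roll":0},{"xyz":[0,0,0],"roll":0}]'
python3 - <<'E'
from h import *
s=sense(); print(s['tcp_pos'],s['force'],s['gripper_width']*92)
P=camera_params('wrist');im=snapshot('wrist'); cv2.imwrite('pics/w19.png',im[:,:,::-1])
for n in ['blue']:
    for b in blobs(im,n,130,30): print(n,np.round(b[0],1),np.round(b[1],1),b[2],b[3],[np.round(at('wrist',b[0],z,P)[:2],4) for z in (.006,.05,.1)])
E
```

```text
time_s: 39.33
tcp_pos: [0.6166, -0.2366, 0.3366]
orientation: [0.0, 0.707, 0.707, 0.0]
force: [-0.3, -0.3, -2.4]
gripper_width: 0.67
time_s: 39.95
tcp_pos: [0.538, -0.0553, 0.3357]
orientation: [0.001, 0.707, 0.707, 0.0]
force: [1.1, -0.0, -4.1]
gripper_width: 0.667
time_s: 40.58
tcp_pos: [0.453, 0.1446, 0.3357]
orientation: [0.001, 0.707, 0.707, 0.0]
force: [0.6, 0.7, -4.3]
gripper_width: 0.67
time_s: 41.2
tcp_pos: [0.4384, 0.189, 0.3346]
orientation: [0.0, 0.708, 0.707, -0.0]
force: [0.7, 1.0, -4.3]
gripper_width: 0.672
[0.43836073 0.18902488 0.33457852] [ 0.67997516  1.03104112 -4.2908345 ] 61.78731567780897
blue [321.6 283.6] [120.9 134. ] 10920.5 (255, 224, 134, 98) [array([0.4373, 0.0941]), array([0.4374, 0.1181]), array([0.4375, 0.1454])]
blue [322.3 251.8] [114.8 118.3] 1571.0 (267, 193, 112, 46) [array([0.438 , 0.1278]), array([0.4379, 0.147 ]), array([0.4379, 0.1688])]
blue [320.8  85.3] [111.6 117. ] 10110.5 (265, 27, 112, 118) [array([0.437 , 0.2789]), array([0.4371, 0.2766]), array([0.4373, 0.274 ])]
```

View pics/w19.png

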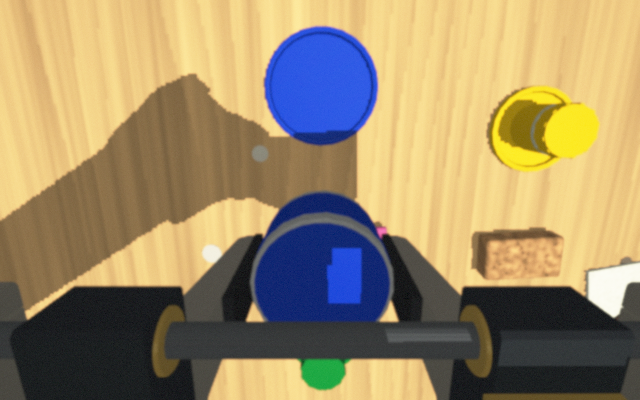

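```bash

python3 -m pendant '[{"xyz":[-1,20,0],"roll":0},{"xyz":[0,30,0],"roll":0},{"xyz":[0,25,0],"roll":0},{"xyz":[0,13,0],"roll":0},{"xyz":[0,0,0],"roll":0}]'
python3 -m pendant '[{"xyz":[0,0,-20],"roll":0},{"xyz":[0,0,-30],"roll":0},{"xyz":[0,0,-35],"roll":0},{"xyz":[0,0,-20],"roll":0},{"xyz":[0,0,-10],"roll":0}]'
python3 -m pendant '[{"xyz":[0,0,-4],"roll":0},{"xyz":[0,0,0],"roll":0},{"xyz":[0,0,0],"roll":0},{"xyz":[0,0,0],"roll":0},{"xyz":[0,0,0],"roll":0}]'
python3 - <<'E'
from h import *
s=sense(); print(s['tcp_pos'])
P=camera_params('wrist');im=snapshot('wrist'); cv2.imwrite('pics/w20.png',im[:,:,::-1])
for yc in (.273,.278): print(proj('wrist',(.437,yc+.048,.008),P))
E
```

```text
time_s: 41.88
tcp_pos: [0.4368, 0.2785, 0.3345]
orientation: [-0.0, 0.707, 0.708, -0.0]
force: [-1.2, 0.6, -3.5]
gripper_width: 0.669
time_s: 42.5
tcp_pos: [0.437, 0.2776, 0.2188]
orientation: [0.0, 0.707, 0.707, -0.001]
force: [-0.4, -0.5, -3.4]
gripper_width: 0.671
time_s: 43.12
tcp_pos: [0.4369, 0.2783, 0.216]
orientation: [0.0, 0.707, 0.707, 0.0]
force: [0.6, 0.6, -3.2]
gripper_width: 0.667
[0.4369054  0.27834675 0.21600025]
[323.02817913 164.67726531]
[323.03916043 155.48448501]
```

View pics/w20.png

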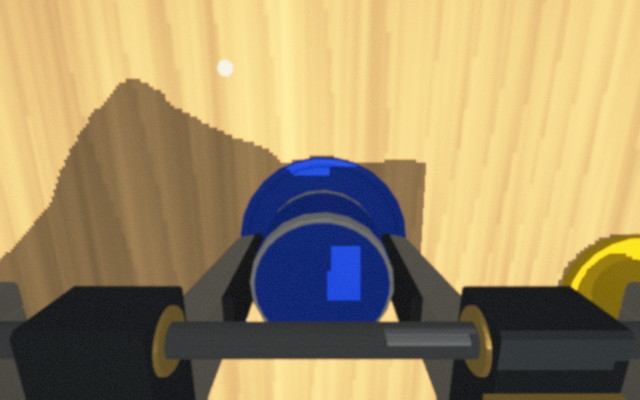

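The tin at column 322 is centred over the blue dish, whose centre is also near column 323. The dish's far edge at row 156 puts its centre at y≈0.278. It now needs lowering by about 7 mm.

```bash

python3 -m pendant '[{"xyz":[0,0,-2],"roll":0},{"xyz":[0,0,-2],"roll":0},{"xyz":[0,0,-2],"roll":0},{"xyz":[0,0,0],"roll":0},{"xyz":[0,0,0],"roll":0}]'
python3 -m pendant '[{"xyz":[0,0,-1],"roll":0},{"xyz":[0,0,0],"roll":0},{"xyz":[0,0,0],"roll":0},{"xyz":[0,0,0],"roll":0},{"xyz":[0,0,0],"roll":0}]'
```

```text
time_s: 43.8
tcp_pos: [0.4368, 0.2784, 0.2097]
orientation: [-0.0, 0.707, 0.707, -0.0]
force: [0.1, 0.2, -3.4]
gripper_width: 0.67
time_s: 44.42
tcp_pos: [0.4368, 0.2783, 0.2087]
orientation: [0.0, 0.707, 0.707, 0.0]
force: [-0.2, -0.4, -4.3]
gripper_width: 0.671
```

```bash

python3 -m pendant '[{"xyz":[0,0,-1],"roll":0},{"xyz":[0,0,0],"roll":0},{"xyz":[0,0,0],"roll":0},{"xyz":[0,0,0],"roll":0},{"xyz":[0,0,0],"roll":0}]'
```

```text
time_s: 45.05
tcp_pos: [0.4368, 0.2784, 0.2086]
orientation: [0.0, 0.707, 0.707, -0.0]
force: [-2.0, -1.3, 6.8]
gripper_width: 0.669
```

```bash

python3 -m pendant '[{"xyz":[0,0,0],"roll":0},{"xyz":[0,0,0],"roll":0},{"xyz":[0,0,0],"roll":0},{"xyz":[0,0,0],"roll":0},{"xyz":[0,0,0],"roll":0}]' -1
python3 -m pendant '[{"xyz":[0,0,0],"roll":0},{"xyz":[0,0,10],"roll":0},{"xyz":[0,0,15],"roll":0},{"xyz":[0,0,25],"roll":0},{"xyz":[0,0,30],"roll":0}]'
python3 -m pendant '[{"xyz":[0,0,40],"roll":0},{"xyz":[0,0,30],"roll":0},{"xyz":[0,-30,20],"roll":0},{"xyz":[0,-40,0],"roll":0},{"xyz":[0,-30,0],"roll":0}]'
python3 -m pendant '[{"xyz":[0,-20,0],"roll":0},{"xyz":[0,0,0],"roll":0},{"xyz":[0,0,0],"roll":0},{"xyz":[0,0,0],"roll":0},{"xyz":[0,0,0],"roll":0}]'
python3 - <<'E'
from h import *
s=sense(); print(s['tcp_pos'],s['force'],s['gripper_width'])
P=camera_params('wrist');im=snapshot('wrist'); cv2.imwrite('pics/w21.png',im[:,:,::-1])
for n in ['blue','yellow']:
    for b in blobs(im,n,130,30,600): print(n,np.round(b[0],1),np.round(b[1],1),b[2],[np.round(at('wrist',b[0],z,P)[:2],4) for z in (.006,.054)])
im=snapshot('scene'); cv2.imwrite('pics/s21.png',cv2.resize(im[130:330,110:510,::-1],None,fx=2,fy=2))
im=snapshot('top'); cv2.imwrite('pics/t21.png',cv2.resize(im[120:280,180:460,::-1],None,fx=2.8,fy=2.8,interpolation=cv2.INTER_CUBIC))
for r in tip_of('top','mask')[:2]: print(r,at('top',r['position'],0))
for n in ['tin_red','tin_blue','jar_yellow','jar_green']:
    for r in tip_of('top',n)[:4]: print(n,round(r['p'],2),np.round(at('top',r['position'],0.004),3))
E
```

```text
time_s: 45.68
tcp_pos: [0.4368, 0.2783, 0.2077]
orientation: [0.0, 0.707, 0.707, -0.0]
force: [0.7, -0.5, 0.8]
gripper_width: 1.001
time_s: 46.3
tcp_pos: [0.4367, 0.2783, 0.2892]
orientation: [0.0, 0.707, 0.708, 0.0]
force: [0.6, 0.4, 0.2]
gripper_width: 0.997
time_s: 46.92
tcp_pos: [0.4365, 0.177, 0.379]
orientation: [0.001, 0.707, 0.707, 0.001]
force: [0.2, -0.4, -0.5]
gripper_width: 0.999
time_s: 47.55
tcp_pos: [0.4367, 0.1591, 0.3777]
orientation: [-0.0, 0.706, 0.708, 0.0]
force: [-0.0, -0.5, -0.3]
gripper_width: 0.998
[0.43669729 0.1590787  0.37769505] [-0.00744863 -0.52247513 -0.25720872] 0.9977993078969559
blue [323.1  55. ] [100.  106.9] 8250.5 [array([0.437 , 0.2787]), array([0.4368, 0.2724])]
yellow [543.4 340.6] [41.7 76.7] 1358.0 [array([ 0.6965, -0.0329]), array([0.661 , 0.0033])]
yellow [100.3 340.7] [41.9 76.3] 1357.0 [array([ 0.176 , -0.0339]), array([0.2115, 0.0024])]
yellow [520.   94.2] [ 78.9 100.4] 5793.0 [array([0.6271, 0.2438]), array([0.601 , 0.2423])]
{'position': [447.3, 227.9], 'p': 0.68} [ 0.51641887 -0.46983693  0.        ]
tin_red 0.77 [ 0.449 -0.259  0.004]
tin_blue 0.63 [ 0.775 -0.176  0.004]
tin_blue 0.57 [ 0.716 -0.358  0.004]
tin_blue 0.28 [0.438 0.029 0.004]
jar_yellow 0.6 [0.624 0.24  0.004]
jar_green 0.69 [0.444 0.028 0.004]
jar_green 0.58 [ 0.712 -0.249  0.004]
jar_green 0.52 [ 0.617 -0.35   0.004]
```

View pics/w21.png

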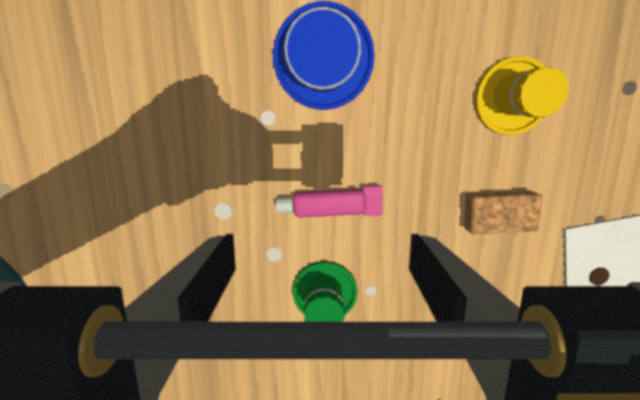

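View pics/s21.png

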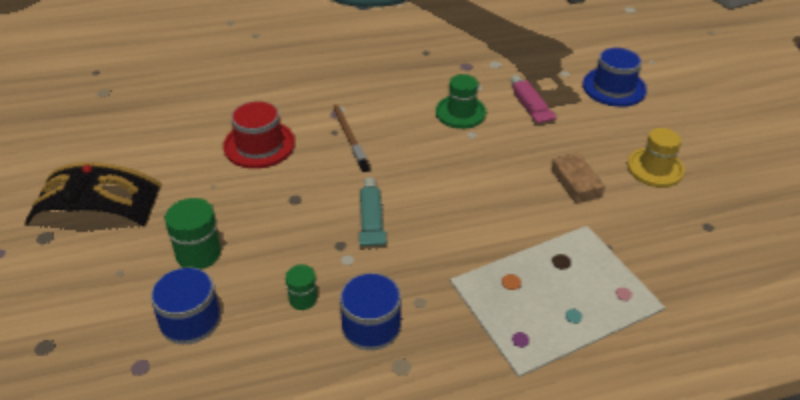

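View pics/t21.png

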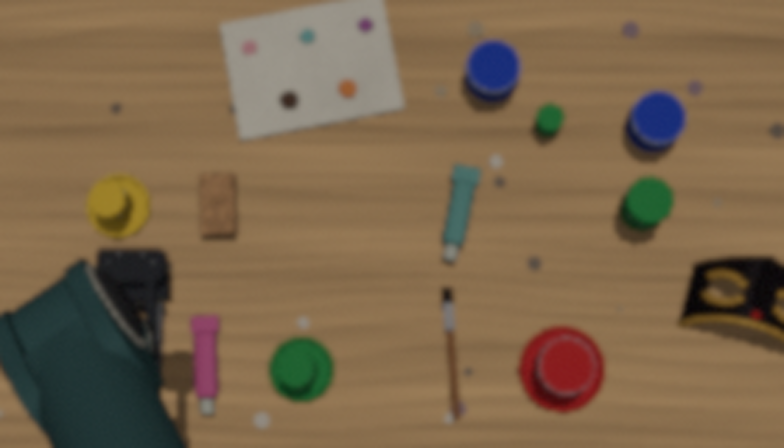

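```bash
python3 - <<'E'
from h import *
W=camera_params('wrist')
for n,px in [('red',(382.1,250.4)),('green',(286.4,251.8)),('yellow',(218.9,192.1))]: print(n,np.round(at('top',px,.054)[:2],4))
print('blue wrist',at('wrist',(322,49),.054,W)[:2],'yellow wrist',at('wrist',(543,91.5),.054,W)[:2])
a=cv2.imread('pics/s5.png').astype(int); b=cv2.imread('pics/s21.png').astype(int)
print('mask region diff',np.abs(a-b)[155:240,15:170].mean())
s=sense(); print(s['time_s'],s['qd'].round(4))
E
```

```text
red [ 0.4426 -0.2584]
green [0.4363 0.028 ]
yellow [0.6168 0.2396]
blue wrist [0.43622337 0.27603418] yellow wrist [0.62016147 0.24344969]
mask region diff 3.4155344718532574
47.95 [ 0.0012 -0.0012  0.0007  0.0003 -0.0001  0.0009 -0.0004]
```

```bash
python3 -c "
from station import *
print(job_done())"
```

```text
the job is handed in; nothing more can be done
None
```

I took both stacks apart one pot at a time: the middle-sized green jar, then the yellow jar, then the red tin, then the blue tin nearest the base. Each was lowered into the dish of its own colour until the wrist force showed it touching the floor, then released. I handed the job in at about 48 s.

The last scene, top and wrist pictures show all four pots upright in their own dishes, with the gripper open and clear. The measured pot centres lie within about 6 mm of the dish centres:

| Pot | Offset from its dish centre |
|---|---|
| Red tin | under 3 mm |
| Blue tin | about 2 mm |
| Green jar | about 3 to 4 mm |
| Yellow jar | about 2 mm in the wrist picture, 5 to 6 mm in the top picture |

- **Mask:** it shows no visible movement in the pictures. The network's estimate of its position differed by about 5 mm from the start, which is within its usual scatter.
- **Checks that disagreed:** in the last top picture the network missed the blue tin in its dish, because the arm covered it. It put the red tin about 6 mm off in x. My own measurements in the wrist and top pictures did not bear out either report.

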